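# Clear up the pH station: park the electrode arm, rods in the jar, nest the beakers

## Robot

A 6-joint arm with a two-finger parallel gripper is mounted at the origin on the work surface. World frame = base frame: x ahead of the robot, y to its left, z up, the work surface at z = 0. Lengths are in m, angles in degrees, forces in N, time in s.
With the tool pointing down it reaches from about 0.425 to 0.95 m from the base axis. Payload 14.7 kg.
Tool frame: the origin (TCP) lies at the very end of the fingers, on their centre line; the grasp point (between the pads) lies 19 mm behind it; x points along the fingers, y is the direction in which the jaws open and shut, and the axes are right-handed (so a half turn about x gives the same grasp; the last joint's range is limited). The gripper opens to 85 mm and grips with 20 to 120 N. Pads are 22 mm wide; open, the fingers measure 114 mm over their backs; the gripper's body (76 mm by 85 mm) begins 54 mm behind the grasp point. The pads swing forward as they close: fully open they stand 13 mm farther back than shut.
Start: joints at [70.038, 27.513, 91.461, -0, 61.026, -2.67], TCP at [0.193, 0.621, 0.231] pointing down, gripper open.
Joint ranges: [-157.49, 157.49], [-46.99, 117.5], [13.45, 153.17], [-89.5, 269.5], [5.16, 153.95], [-167.48, 167.48]. Speed limits (degrees/s): [108.29, 108.29, 136.94, 172.46, 172.46, 172.46].

## Interface

Orientations are given as a 3x3 rotation matrix whose columns are the frame's x, y, z axes.
In Python, from plant import robot gives the robot as it stands.
- The arm moves only by the tool send_rows, never from a script. Its argument "deltas" is a list of rows, each an object with "delta_rot": the turn, a rotation vector about the tool's x, y, z in rad, a list of three; "translation": the shift along the tool's x, y, z in mm, a list of three; "hand": the opening in per cent of the stroke, from 0 (shut) to 100 (fully open). In form: [{"delta_rot": [rx, ry, rz], "translation": [x, y, z], "hand": hand}, ...]. A call has 1 to 10 rows; each row shifts and turns the commanded pose from where the row before left it, along the tool's axes as they then stand; what a row does not reach is not made up. A row lasts 1/8 s, in which the tool goes at most 62.5 mm and 10.7 degrees, less where a joint would pass 70% of its speed; a pose out of reach is approached as far as the arm can. A call with a gripper value outside its range is refused whole. The fingers move at their own pace and stop on an object; the grip force is fixed at half the most. Time passes only in rows, so rows that do not move let the fingers close. It gives the time, the measured TCP pose, the force and the opening at its end, in the units of the state.
- robot.state(): the state, without advancing time (a new reading comes with each control period).
- robot.snapshot(name): name is "scene" or "top" or "wrist"; returns (picture, depth): 420x560x3 uint8, red, green, blue; 420x560 float32, m along the optical axis (not along the pixel's ray), 0 where there is no reading.
- robot.camera_model(name): a dict with "fx", "fy", "cx", "cy" (pixels), "world_to_cam" (4x4, takes a point from world to camera coordinates); the wrist camera has in their place "mount" (4x4, takes a point from camera to tool coordinates, whose origin is the TCP and whose axes are the tool frame's). Camera axes: x right, y up, looking along -z (the intrinsics and any distortion apply to the point x, -y, -z); pixel columns grow to the right and rows downward; lengths in m; the calibration is good to about 2 mm. A picture is of the moment at which its call begins: read the wrist's pose just before it. camera_model takes no time and is no camera call.
- robot.close_job(): hands the job in, once; it reports no verdict.
Trained networks look in the newest picture that a camera, given by its name, has taken for a name from the list of things; names that differ only in an ending like _2 or _b are one class to them, and where a whole thing is asked for, a point or a joint stands for the part that bears it (a point fixed in the world has none). Each returns a list of dicts, best first, with "p" (0 to 1); they miss things now and then, are a little off and sometimes report something else, mostly with a low value. They report only what shows in the picture. A call takes as long as a camera call. They do not tell look-alikes from the thing itself.
- robot.spot_in(camera, target): "position" ([x, y, z] in m, in world coordinates, good to about 4 mm: the middle of the surface that is visible of it).
- robot.landmark_of(camera, target): "position" ([x, y, z] in m, in world coordinates, good to about 4 mm: a listed point, or the origin of a listed thing).
The state is a dict: "t": time; "joints": joint angles; "joint_vel": joint speeds; "effort": joint torques, N m; "ee_pos": TCP position; "tool_rot": TCP orientation; "force": force on the tool from outside, world axes, zero at the start; "moment": the same for the moment, N m; "finger_gap": opening from 0.0 (shut) to 1.0 (fully open).
Only numpy, scipy, OpenCV 4.12 (cv2) and the standard library are available. Lean on these libraries where they do the work, as an engineer would, in place of code of your own. Each camera call takes 0.05 s, during which the arm holds its last target.

## Task

Clear up this pH-measuring station: swing the electrode arm round until it points straight along the middle of its base plate, take every stirring rod out of the beakers and the tube and stand it in the brown stoneware jar, and nest the empty containers in the wide dish from the largest to the smallest, each standing flat and upright on the floor of the one before. Let go of everything, keep the jar upright, and leave the wash bottle, the sensor box and the petri dish where they are.

Things in the scene. Friction and masses are not known exactly. Their poses are not given: they have to be found in the camera images.
- dish: wide low clear crystallising dish, loose, 140 mm outer diameter, 70 mm high, wall 3 mm, floor 3 mm thick, 300 g; the outermost container of the nest, stands on the bench; origin at the centre of its underside, z up its axis
- low_beaker: milky plastic low-form beaker, loose, 70 mm outer diameter, 95 mm high, wall 3 mm, floor 3 mm, about 60 g, second largest of the nest; origin at the centre of its underside, z up its axis towards the mouth
- tall_beaker: milky plastic tall-form beaker, loose, 52 mm outer diameter, 120 mm high, wall 3 mm, floor 3 mm, about 55 g, third of the nest; origin at the centre of its underside, z up its axis towards the mouth
- tube: milky plastic flat-bottomed specimen tube, loose, 36 mm outer diameter, 145 mm high, wall 3 mm, floor 3 mm, about 55 g, smallest of the nest; origin at the centre of its underside, z up its axis towards the mouth
- jar: brown stoneware jar for the rods, loose but heavy (650 g), 84 mm outer diameter, 120 mm high, wall 4 mm, floor 6 mm; origin at the centre of its underside, z up its axis towards the mouth
- rod1: grey plastic stirring rod, 9 mm diameter, 220 mm long, rounded ends, 30 g; at first it leans in the low beaker; origin at the tip of its lower end, z along the rod (up at the start); both ends alike. May be absent
- rod2: stirring rod like rod1; at first it leans in the low beaker beside rod1. May be absent
- rod3: stirring rod like rod1; at first it leans in the tall beaker. May be absent
- rod4: stirring rod like rod1; at first it stands in the specimen tube. May be absent
- rod5: stirring rod like rod1; at first it leans in the tall beaker beside rod3. May be absent
- stand: electrode stand, does not move: grey base plate 210 x 120 x 14 mm with a steel post 14 mm thick and 250 mm high; origin on the bench under the post's axis; its x axis runs along the middle of the plate, from the post towards the plate's long end (plate from x = -40 to +170 mm)
- swing_arm (a joint): swing angle of the electrode arm about the upright post, rad, positive anticlockwise from above, limits -2.0 and 0.7; 0 = the arm points straight along the base plate's x axis. Stiff friction (about 0.16 N m) holds it wherever it is released
- swing_grip (a point): point on the axis of the upright round grip post (20 mm diameter, 45 mm high, free on all sides) on top of the head at the end of the arm, 19 mm below its top, 150 mm from the arm's pivot and 263 mm above the bench; below the head hangs a fixed electrode 12 mm thick down to 102 mm above the bench
- wash_bottle: bystander: milky wash bottle 64 mm diameter, 200 mm high with bent spout, origin under its centre
- sensor_box: bystander: white and red sensor interface box 75 x 105 x 30 mm, origin under its centre
- petri: bystander: closed petri dish 93 mm diameter, 19 mm high, origin under its centre
There are look-alikes about, which are no part of the job. Leave any green or turquoise look-alike of the low_beaker alone.

How it is judged:
By the outcome, as a careful person would: the job done as asked, in the order asked, and still so for the second after the job is handed in, with the robot touching nothing.
Of rod1, rod2, rod3, rod4, rod5 only 3 to 5 are there at a start; the rules pass over those that are not, and their reading is None.
At some moment in a run one of low_beaker, dish, jar may be knocked a few centimetres aside while the robot is not near it.
It also fails if it takes over 210 s, if anything falls off the work surface, if the arm or the gripper's body presses on something with over 40 N, if the wrist force passes 120 N, or if a joint passes its speed limit or range.

## Working session

There is one attempt and no reset: what is moved stays moved. The work goes in short steps, Python scripts to look and compute and a tool call to move; the robot and the scene stay as the last step left them, time stands still between calls to the robot, and variables do not carry over. Pictures are saved under pics/ and viewed, and the job is handed in when it is done.

Besides the shell and the picture viewer there is one more tool, called after "Call:" in YAML: its name, and indented under it one key for each argument. send_rows: Moves the arm, as the interface text tells. Its arguments: {"type":"object","properties":{"deltas":{"type":"array"}},"required":["deltas"]}

```bash
ls -la; mkdir -p pics; python3 - <<'E'
from plant import robot
import cv2
s=robot.state();print(s)
for n in ["scene","top","wrist"]:
    p,d=robot.snapshot(n);cv2.imwrite(f"pics/{n}0.png",p[:,:,::-1]);print(robot.camera_model(n))
E
```

```text
total 12
drwxr-xr-x  3 agent agent 4096 Dec  7 03:02 .
drwxr-xr-x 23 root  root  4096 Dec  7 03:02 ..
drwxr-xr-x  2 agent agent 4096 Dec  7 03:02 pics
{'t': 0.0, 'joints': array([ 7.00380980e+01,  2.75501018e+01,  9.14954882e+01,  1.28986158e-03,
        6.10263317e+01, -2.67091655e+00]), 'joint_vel': array([ 0.08022134, -0.02437899,  0.03166083, -0.03871682,  0.04838138,
       -0.03722632]), 'effort': array([ 4.90131482e-03, -9.50653768e+01, -4.30184698e+01,  1.15101402e-04,
        1.22511608e-02,  4.77537344e-05]), 'ee_pos': array([0.19303123, 0.62022307, 0.2306583 ]), 'tool_rot': array([[-4.47054771e-04,  2.97234799e-01,  9.54804312e-01],
       [-1.17312975e-03,  9.54803595e-01, -2.97235125e-01],
       [-9.99999212e-01, -1.25298972e-03, -7.81545176e-05]]), 'force': array([ 0.45141447, -0.40182622,  0.1456022 ]), 'moment': array([-0.01367691, -0.02769455, -0.0161379 ]), 'finger_gap': 1.0014395053863934}
{'fx': 424.4579258678647, 'fy': 424.4579258678647, 'cx': 284.18161980602315, 'cy': 201.8110307310176, 'world_to_cam': array([[ 0.83804883,  0.5455236 , -0.00884088, -0.45464445]
[... 303 characters left out ...]
': array([[-0.01965643, -0.99961412, -0.01962724, -0.02653549],
       [ 0.98206059, -0.0229861 ,  0.18715939, -0.58294947],
       [-0.18753832, -0.01559625,  0.98213346, -1.26523047],
       [ 0.        ,  0.        ,  0.        ,  1.        ]])}
{'fx': 367.967852920667, 'fy': 367.967852920667, 'cx': 284.29466905946424, 'cy': 210.04565103710155, 'mount': array([[ 1.26263774e-03,  3.13460762e-01, -9.49600314e-01,
        -1.42856443e-01],
       [ 9.99999094e-01, -8.38902949e-04,  1.05273074e-03,
         6.20723174e-04],
       [-4.66632723e-04, -9.49600783e-01, -3.13461537e-01,
        -8.07838633e-02],
       [ 0.00000000e+00,  0.00000000e+00,  0.00000000e+00,
         1.00000000e+00]])}
```

View pics/scene0.png

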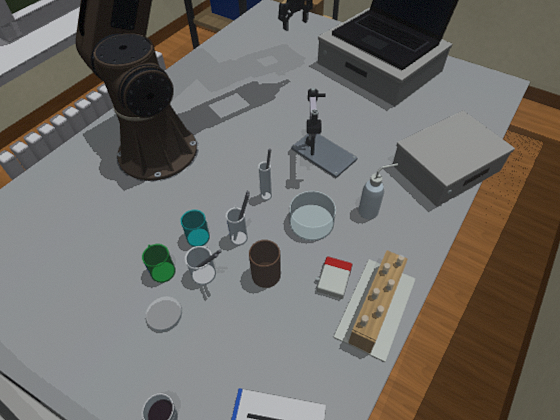

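View pics/top0.png

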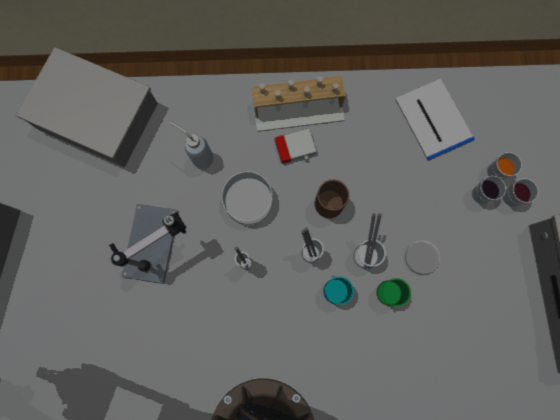

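View pics/wrist0.png

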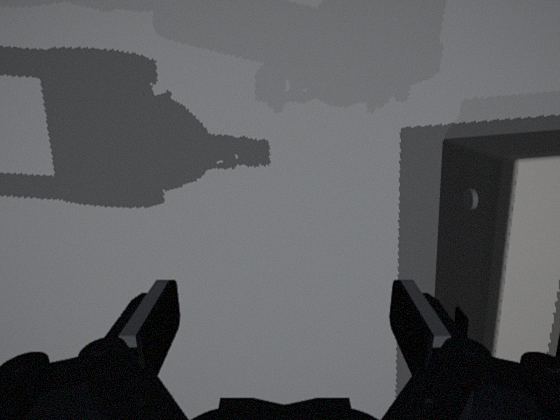

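```bash
python3 - <<'E'
from plant import robot
for cam in ["top","scene"]:
    for n in "dish low_beaker tall_beaker tube jar rod1 stand swing_grip wash_bottle sensor_box petri".split():
        for r in robot.landmark_of(cam,n)[:5]: print(cam,n,[round(float(x),3) for x in r['position']],round(r['p'],2))
print(robot.state()['t'])
E
```

```text
top dish [0.467, -0.159, -0.003] 0.32
top low_beaker [0.366, -0.21, 0.001] 0.82
top low_beaker [0.46, -0.298, 0.001] 0.7
top low_beaker [0.357, -0.356, 0.002] 0.63
top tall_beaker [0.471, -0.143, -0.003] 0.75
top tube [0.45, 0.038, -0.001] 0.74
top tube [0.46, -0.296, -0.0] 0.32
top jar [0.611, -0.2, -0.0] 0.89
top rod1 [0.429, -0.297, 0.004] 0.73
top rod1 [0.456, -0.151, 0.002] 0.68
top rod1 [0.466, -0.159, 0.002] 0.64
top rod1 [0.445, 0.031, 0.001] 0.5
top rod1 [0.434, -0.299, 0.002] 0.46
top stand [0.451, 0.315, 0.004] 0.66
top swing_grip [0.526, 0.189, 0.262] 0.83
top wash_bottle [0.758, 0.163, 0.001] 0.59
top wash_bottle [0.782, -0.108, 0.001] 0.52
top sensor_box [0.785, -0.11, 0.002] 0.96
top sensor_box [0.46, -0.295, 0.002] 0.45
top sensor_box [0.758, 0.165, 0.001] 0.18
top petri [0.456, -0.451, -0.003] 0.87
scene dish [0.629, 0.029, 0.001] 0.76
scene low_beaker [0.357, -0.355, 0.004] 0.84
scene low_beaker [0.362, -0.211, -0.003] 0.82
scene low_beaker [0.458, -0.299, -0.0] 0.73
scene low_beaker [0.453, -0.45, -0.005] 0.29
scene tall_beaker [0.474, -0.143, -0.001] 0.84
scene tall_beaker [0.613, -0.201, -0.001] 0.51
scene tall_beaker [0.527, 0.193, 0.266] 0.29
scene tube [0.448, 0.04, 0.0] 0.89
scene jar [0.614, -0.198, 0.001] 0.74
scene rod1 [0.429, -0.301, 0.003] 0.64
scene stand [0.448, 0.321, 0.003] 0.88
scene swing_grip [0.527, 0.193, 0.264] 0.79
scene wash_bottle [0.758, 0.164, -0.001] 0.57
scene sensor_box [0.785, -0.106, -0.002] 0.83
scene petri [0.456, -0.448, -0.001] 0.94
scene petri [0.629, 0.029, 0.003] 0.73
1.25
```

```bash
cat > h.py <<'E'
import numpy as np, cv2
from plant import robot
def cloud(cam, d, cm=None, st=None):
    cm=cm or robot.camera_model(cam)
    v,u=np.mgrid[0:d.shape[0],0:d.shape[1]]
    P=np.stack([(u-cm['cx'])/cm['fx']*d,-(v-cm['cy'])/cm['fy']*d,-d,np.ones_like(d)],-1).astype(float)
    if 'mount' in cm:
        T=np.eye(4);T[:3,:3]=st['tool_rot'];T[:3,3]=st['ee_pos'];M=T@cm['mount']
    else: M=np.linalg.inv(cm['world_to_cam'])
    W=(P@M.T)[...,:3]; W[d<=0]=np.nan
    return W
def cam2world(cm,st=None):
    if 'mount' in cm:
        T=np.eye(4);T[:3,:3]=st['tool_rot'];T[:3,3]=st['ee_pos'];return T@cm['mount']
    return np.linalg.inv(cm['world_to_cam'])
def proj(cam,X,st=None):
    cm=robot.camera_model(cam);M=np.linalg.inv(cam2world(cm,st))
    X=np.atleast_2d(X);c=X@M[:3,:3].T+M[:3,3]
    return np.stack([cm['cx']+cm['fx']*c[:,0]/-c[:,2],cm['cy']+cm['fy']*c[:,1]/c[:,2]],-1)
def ray(cam,u,v,z,st=None):
    cm=robot.camera_model(cam);M=cam2world(cm,st)
    r=M[:3,:3]@np.array([(u-cm['cx'])/cm['fx'],-(v-cm['cy'])/cm['fy'],-1]);o=M[:3,3]
    return o+r*(z-o[2])/r[2]
def snap(cam,name=None,crop=None,scale=1):
    st=robot.state();p,d=robot.snapshot(cam)
    if name:
        q=p[:,:,::-1]
        if crop: q=q[crop[1]:crop[3],crop[0]:crop[2]]
        q=cv2.resize(q,None,fx=scale,fy=scale,interpolation=cv2.INTER_CUBIC)
        cv2.imwrite(f'pics/{name}.png',q)
    return p,d,cloud(cam,d,st=st),st
E
python3 - <<'E'
from h import *
p,d,W,_=snap('top','t1',(90,170,440,330),2.2)
p2,d2,W2,_=snap('scene','s1',(130,80,350,320),2.5)
for nm,w in (('top',W),('scene',W2)):
    z=w[...,2]
    m=(abs(z-.014)<.005)&(w[...,0]>.35)&(w[...,0]<.72)&(w[...,1]>.15)&(w[...,1]<.46)
    pts=w[m][:,:2]
    m2=m.astype(np.uint8); n,l,s,c=cv2.connectedComponentsWithStats(m2); k=1+np.argmax(s[1:,4]); pts=w[l==k][:,:2]
    print(nm,len(pts),cv2.minAreaRect((pts*1000).astype(np.float32)), np.nanmedian(w[l==k][:,2]))
    # bench z check
    m=(abs(w[...,0]-.6)<.03)&(abs(w[...,1]+.05)<.03); print('bench',np.nanmedian(z[m]))
    # electrode head
    m=(z>.2)&(z<.3)&(w[...,0]>.4)&(w[...,0]<.65)&(w[...,1]>.12)&(w[...,1]<.4)
    q=w[m]; t=q[q[:,2]>.274]; print('high',np.round(t.mean(0),4) if len(t) else None,len(t)); 
E
```

```text
top 1186 ((475.0929260253906, 313.11383056640625), (120.47776794433594, 139.53224182128906), 80.08251953125) 0.013181941142607179
bench 0.0001551830726818082
high [0.5255 0.1921 0.2808] 71
scene 1247 ((510.638427734375, 307.5166931152344), (127.12662506103516, 213.45091247558594), 80.88456726074219) 0.014864711316742385
bench 0.003579397908742954
high [0.5265 0.1902 0.2815] 42
```

View pics/t1.png

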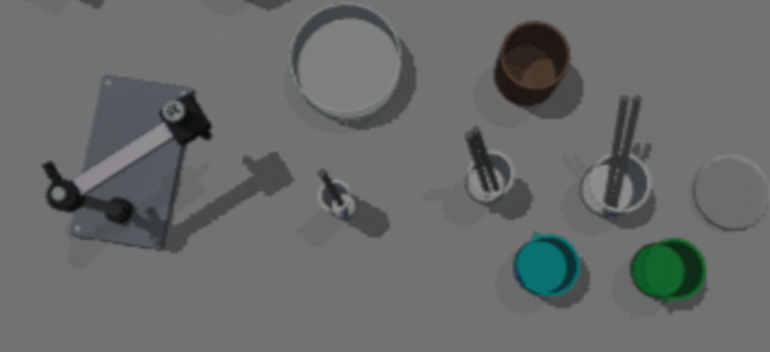

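View pics/s1.png

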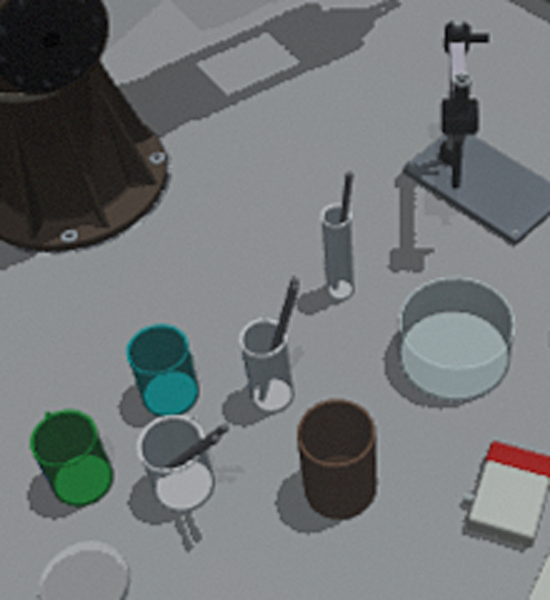

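```bash
python3 - <<'E'
from h import *
p,d=robot.snapshot('top'); W=cloud('top',d)
c=[(137.7,204.1),(177.7,210),(164.1,282.7),(121.8,277.3)]
P=[ray('top',*x,.014)[:2] for x in c]
for q in P: print(np.round(q,4))
a=(P[0]+P[1])/2-(P[3]+P[2])/2; print(np.linalg.norm(a),np.degrees(np.arctan2(a[1],a[0])))
for i,j in((3,0),(2,1)): e=P[j]-P[i];print(np.linalg.norm(e),np.degrees(np.arctan2(e[1],e[0])))
for i,j in((0,1),(3,2)): e=P[j]-P[i];print(np.linalg.norm(e),np.degrees(np.arctan2(e[1],e[0]))+90)
u=a/np.linalg.norm(a); print('post est', (P[2]+P[3])/2+u*.04)
p2,d2=robot.snapshot('scene'); W2=cloud('scene',d2)
for w in(W,W2):
    z=w[...,2]; m=(z>.235)&(z<.262)&(abs(w[...,0]-.45)<.03)&(abs(w[...,1]-.318)<.03); print('posttop',np.round(np.nanmean(w[m],0),4),m.sum())
    # rods
    for nm,(x,y) in dict(low=(.46,-.297),tall=(.473,-.143),tube=(.449,.039)).items():
        m=(z>.125 if nm!='tube' else z>.15)&(z<.24)&(abs(w[...,0]-x)<.11)&(abs(w[...,1]-y)<.07)
        q=w[m]; o=np.argsort(q[:,2])
        print(nm,len(q)); print(np.round(q[o[::-1][:40:3]],3).tolist())
E
```

```text
[0.6208 0.3437]
[0.601  0.2288]
[0.3971 0.263 ]
[0.4143 0.3812]
0.2083231800752231 -9.922275723693469
0.20989148269986488 -10.307825109303502
0.20676445335314664 -9.530895341331625
0.11656975355570237 -9.804351294279641
0.11944171652342125 -8.306913194792358
post est [0.44510158 0.31523939]
posttop [0.4458 0.3178 0.2413] 167
low 161
[[0.542, -0.288, 0.194], [0.544, -0.286, 0.192], [0.545, -0.291, 0.191], [0.54, -0.286, 0.19], [0.545, -0.301, 0.19], [0.543, -0.286, 0.188], [0.537, -0.303, 0.188], [0.538, -0.286, 0.187], [0.538, -0.301, 0.186], [0.538, -0.291, 0.185], [0.536, -0.291, 0.184], [0.531, -0.289, 0.183], [0.536, -0.304, 0.182], [0.536, -0.307, 0.181]]
tall 118
[[0.51, -0.12, 0.216], [0.501, -0.113, 0.215], [0.501, -0.117, 0.214], [0.506, -0.113, 0.213], [0.501, -0.115, 0.213], [0.506, -0.111, 0.212], [0.499, -0.115, 0.211], [0.499, -0.113, 0.211], [0.506, -0.118, 0.209], [0.504, -0.12, 0.208], [0.504, -0.123, 0.203], [0.495, -0.115, 0.201], [0.503, -0.125, 0.2], [0.505, -0.128, 0.197]]
tube 36
[[0.465, 0.047, 0.223], [0.463, 0.047, 0.219], [0.463, 0.045, 0.217], [0.463, 0.04
[... 529 characters left out ...]
 0.177], [0.527, -0.292, 0.173]]
tall 103
[[0.505, -0.116, 0.219], [0.503, -0.118, 0.216], [0.505, -0.12, 0.215], [0.5, -0.118, 0.214], [0.504, -0.123, 0.214], [0.504, -0.11, 0.213], [0.509, -0.126, 0.211], [0.512, -0.125, 0.208], [0.507, -0.124, 0.204], [0.496, -0.12, 0.201], [0.502, -0.127, 0.198], [0.503, -0.129, 0.197], [0.508, -0.122, 0.193], [0.506, -0.129, 0.19]]
tube 57
[[0.464, 0.045, 0.223], [0.467, 0.045, 0.221], [0.46, 0.044, 0.218], [0.463, 0.04, 0.215], [0.466, 0.041, 0.212], [0.461, 0.042, 0.205], [0.465, 0.041, 0.203], [0.462, 0.041, 0.197], [0.465, 0.045, 0.195], [0.465, 0.046, 0.191], [0.464, 0.041, 0.186], [0.459, 0.038, 0.181], [0.46, 0.037, 0.179], [0.462, 0.039, 0.174]]
```

```bash
cat >> h.py <<'E'
from scipy.spatial.transform import Rotation as Ro
import json
def Rdown(a,tilt=None):
    a=np.radians(a);c,s=np.cos(a),np.sin(a)
    R=np.array([[0,c,s],[0,s,-c],[-1,0,0.]])
    if tilt: R=R@Ro.from_rotvec([0,np.radians(tilt),0]).as_matrix()  # tilt about jaw axis
    return R
def yawof(R): return np.degrees(np.arctan2(R[1,1],R[0,1]))
def near(a,ref):  # pick a mod 180 nearest ref
    return a+180*np.round((ref-a)/180)
def plan(wps,step=50,start=None,maxdeg=8):
    """wps: (pos,R or yaw,hand[,step]) ; prints rows"""
    st=robot.state()
    p,R=(st['ee_pos'].copy(),st['tool_rot'].copy()) if start is None else start
    out=[]
    for w in wps:
        pos=np.array(w[0],float);Rt=w[1] if isinstance(w[1],np.ndarray) else Rdown(w[1]);hand=w[2];stp=w[3] if len(w)>3 else step
        ang=np.degrees(Ro.from_matrix(R.T@Rt).magnitude())
        n=int(max(1,np.ceil(np.linalg.norm(pos-p)*1000/stp-.05),np.ceil(ang/maxdeg-.05)))
        p0=p.copy();R0=R.copy();rv=Ro.from_matrix(R0.T@Rt).as_rotvec()
        for i in range(1,n+1):
            pt=p0+(pos-p0)*i/n;Rn=R0@Ro.from_rotvec(rv*i/n).as_matrix()
            tr=np.round(R.T@(pt-p)*1000,0 if stp>15 else 1);dr=np.round(Ro.from_matrix(R.T@Rn).as_rotvec(),3)
            out.append({"delta_rot":[float(x)+0 for x in dr],"translation":[float(x)+0 for x in tr],"hand":hand})
            p=p+R@tr/1000;R=R@Ro.from_rotvec(dr).as_matrix()
    for i in range(0,len(out),10): print(f'--{i}');print(json.dumps(out[i:i+10]).replace('.0,',',').replace('.0]',']'))
    return p,R
def where():
    st=robot.state();print('t',round(st['t'],2),'pos',np.round(st['ee_pos'],4),'yaw',round(yawof(st['tool_rot']),1),'tilt',np.round(st['tool_rot'][:,0],3),'F',np.round(st['force'],1),'gap',round(st['finger_gap'],3),'J',np.round(st['joints'],0))
    return st
E
python3 - <<'E'
from h import *
where()
plan([((.3,.52,.33),60,100),((.526,.191,.32),32.2,100),((.526,.191,.246),32.2,100,37)])
E
```

```text
t 1.45 pos [0.1932 0.6206 0.2313] yaw 72.7 tilt [ 0.  0. -1.] F [-0.6 -0.2  0.1] gap 0.999 J [70. 28. 91. -0. 61. -3.]
--0
[{"delta_rot": [0.055, 0, 0], "translation": [-25, -16, 33], "hand": 100}, {"delta_rot": [0.056, 0, 0], "translation": [-24, -14, 34], "hand": 100}, {"delta_rot": [0.055, 0, 0], "translation": [-25, -13, 34], "hand": 100}, {"delta_rot": [0.056, 0, 0], "translation": [-25, -10, 36], "hand": 100}, {"delta_rot": [0.061, 0, 0], "translation": [1, -21, 45], "hand": 100}, {"delta_rot": [0.06, 0, 0], "translation": [2, -19, 46], "hand": 100}, {"delta_rot": [0.061, 0, 0], "translation": [1, -16, 47], "hand": 100}, {"delta_rot": [0.061, 0, 0], "translation": [1, -13, 49], "hand": 100}, {"delta_rot": [0.06, 0, 0], "translation": [1, -10, 48], "hand": 100}, {"delta_rot": [0.061, 0, 0], "translation": [2, -7, 50], "hand": 100}]
--10
[{"delta_rot": [0.06, 0, 0], "translation": [1, -4, 49], "hand": 100}, {"delta_rot": [0.061, 0, 0], "translation": [1, -1, 50], "hand": 100}, {"delta_rot": [0, 0, 0], "translation": [37, 0, 0], "hand": 100}, {"delta_rot": [0, 0, 0], "translation": [37, 0, 0], "hand": 100}]
```

Call:
send_rows:
  deltas:
    - {"delta_rot": [0.055, 0, 0], "translation": [-25, -16, 33], "hand": 100}
    - {"delta_rot": [0.056, 0, 0], "translation": [-24, -14, 34], "hand": 100}
    - {"delta_rot": [0.055, 0, 0], "translation": [-25, -13, 34], "hand": 100}
    - {"delta_rot": [0.056, 0, 0], "translation": [-25, -10, 36], "hand": 100}
    - {"delta_rot": [0.061, 0, 0], "translation": [1, -21, 45], "hand": 100}
    - {"delta_rot": [0.06, 0, 0], "translation": [2, -19, 46], "hand": 100}
    - {"delta_rot": [0.061, 0, 0], "translation": [1, -16, 47], "hand": 100}
    - {"delta_rot": [0.061, 0, 0], "translation": [1, -13, 49], "hand": 100}
    - {"delta_rot": [0.06, 0, 0], "translation": [1, -10, 48], "hand": 100}
    - {"delta_rot": [0.061, 0, 0], "translation": [2, -7, 50], "hand": 100}

```text
t: 2.7
ee_pos: [0.4707, 0.2718, 0.3225]
tool_rot: [[0.0, 0.777, 0.63], [0.0, 0.63, -0.777], [-1.0, 0.001, 0.0]]
force: [0.7, 1.5, 0.8]
finger_gap: 0.998
```

Call:
send_rows:
  deltas:
    - {"delta_rot": [0.06, 0, 0], "translation": [1, -4, 49], "hand": 100}
    - {"delta_rot": [0.061, 0, 0], "translation": [1, -1, 50], "hand": 100}
    - {"delta_rot": [0, 0, 0], "translation": [0, 0, 0], "hand": 100}

```text
t: 3.08
ee_pos: [0.5277, 0.1888, 0.3202]
tool_rot: [[0.0, 0.848, 0.529], [-0.001, 0.529, -0.848], [-1.0, 0.0, 0.001]]
force: [-1.0, 0.4, 0.6]
finger_gap: 0.999
```

```bash
python3 - <<'E'
from h import *
st=where()
snap('wrist','w1')
for f in (robot.landmark_of,robot.spot_in):
  for n in('swing_grip','stand'):
    for r in f('wrist',n)[:2]: print(n,np.round(r['position'],4),r['p'])
E
```

```text
t 3.08 pos [0.5277 0.1888 0.3202] yaw 32.0 tilt [ 0.    -0.001 -1.   ] F [-1.   0.4  0.6] gap 0.999 J [ 17.  16.  97.  -0.  67. -15.]
swing_grip [0.5282 0.194  0.2596] 0.9
swing_grip [0.4475 0.0379 0.0041] 0.58
swing_grip [0.7478 0.1801 0.115 ] 0.74
swing_grip [0.5065 0.2219 0.228 ] 0.7
stand [0.5161 0.2756 0.0169] 0.66
```

View pics/w1.png

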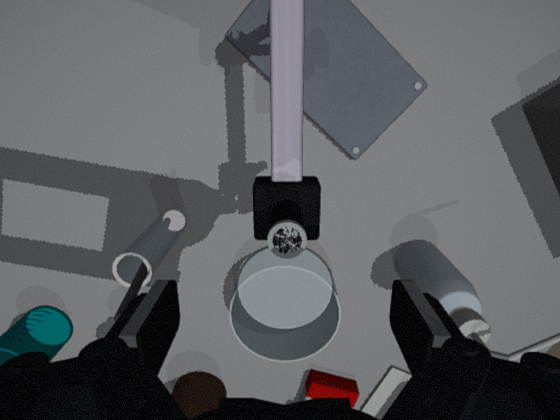

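```bash
python3 - <<'E'
from h import *
st=robot.state()
print(ray('wrist',287,236,.282,st))
a,b=[ray('wrist',u,v,.2,st)[:2] for u,v in ((286,175),(287,20))];e=a-b;print('arm dir',np.degrees(np.arctan2(e[1],e[0])))
c=[ray('wrist',u,v,.014,st)[:2] for u,v in ((225,38),(355,160),(427,85))]
for q in c: print(q)
e=c[1]-c[0];print(np.linalg.norm(e),np.degrees(np.arctan2(e[1],e[0])))
e=c[2]-c[1];print(np.linalg.norm(e),np.degrees(np.arctan2(e[1],e[0]))-90)
plan([((.527,.192,.246),32.2,100,37)])
E
```

```text
[0.52335454 0.19875378 0.282     ]
arm dir -57.9691651419523
[0.39786072 0.27050676]
[0.60040605 0.23656314]
[0.61956469 0.3520607 ]
0.20536986323460305 -9.513527162294132
0.11707578896437862 -9.418416778251725
--0
[{"delta_rot": [0.001, 0, 0], "translation": [37, 1, 1], "hand": 100}, {"delta_rot": [0, 0, 0], "translation": [37, 0, 0], "hand": 100}]
```

Call:
send_rows:
  deltas:
    - {"delta_rot": [0, 0, 0], "translation": [37, 1, -3], "hand": 100}
    - {"delta_rot": [0, 0, 0], "translation": [36, 0, -2], "hand": 100}
    - {"delta_rot": [0, 0, 0], "translation": [0, 0, 0], "hand": 0}
    - {"delta_rot": [0, 0, 0], "translation": [0, 0, 0], "hand": 0}
    - {"delta_rot": [0, 0, 0], "translation": [0, 0, 0], "hand": 0}
    - {"delta_rot": [0, 0, 0], "translation": [0, 0, 0], "hand": 0}

```text
t: 4.08
ee_pos: [0.525, 0.1965, 0.2487]
tool_rot: [[0.002, 0.846, 0.533], [0.001, 0.533, -0.846], [-1.0, 0.002, 0.001]]
force: [-2.3, 0.8, 8.4]
finger_gap: 0.218
```

```bash
python3 - <<'E'
from h import *
st=where()
pv=np.array([.4475,.3165]); p=st['ee_pos'];v=p[:2]-pv;r=np.linalg.norm(v);a=np.degrees(np.arctan2(v[1],v[0]));print(r,a)
wp=[]
y0=yawof(st['tool_rot'])
pts=[]
n=9
for k in range(1,n+1):
    th=a+(-9.5-a)*k/n
    pts.append(((*(pv+r*np.array([np.cos(np.radians(th)),np.sin(np.radians(th))])),p[2]),y0+(th-a),0,14))
plan(pts)
E
```

```text
t 4.08 pos [0.525  0.1965 0.2487] yaw 32.2 tilt [ 0.002  0.001 -1.   ] F [-2.3  0.8  8.4] gap 0.218 J [ 17.  19. 102.   0.  58. -15.]
0.14286027735063314 -57.146786346196905
--0
[{"delta_rot": [-0.092, 0.001, -0.002], "translation": [0, 13.2, -0.8], "hand": 0}, {"delta_rot": [-0.093, 0, 0], "translation": [0, 13.1, -0.7], "hand": 0}, {"delta_rot": [-0.092, 0, 0], "translation": [0, 13.2, -0.8], "hand": 0}, {"delta_rot": [-0.093, 0, 0], "translation": [0, 13.2, -0.7], "hand": 0}, {"delta_rot": [-0.092, 0, 0], "translation": [0, 13.2, -0.8], "hand": 0}, {"delta_rot": [-0.092, 0, 0], "translation": [0, 13.1, -0.8], "hand": 0}, {"delta_rot": [-0.093, 0, 0], "translation": [0.1, 13.2, -0.7], "hand": 0}, {"delta_rot": [-0.092, 0, 0], "translation": [0, 13.2, -0.8], "hand": 0}, {"delta_rot": [-0.093, 0, 0], "translation": [0, 13.2, -0.7], "hand": 0}]
```

Call:
send_rows:
  deltas:
    - {"delta_rot": [0, 0, 0], "translation": [-3, 0, 0], "hand": 0}
    - {"delta_rot": [-0.092, 0, 0], "translation": [0, 13.2, -0.8], "hand": 0}
    - {"delta_rot": [-0.093, 0, 0], "translation": [0, 13.2, -0.7], "hand": 0}
    - {"delta_rot": [-0.092, 0, 0], "translation": [0, 13.2, -0.8], "hand": 0}
    - {"delta_rot": [-0.093, 0, 0], "translation": [0, 13.2, -0.7], "hand": 0}
    - {"delta_rot": [-0.092, 0, 0], "translation": [0, 13.2, -0.8], "hand": 0}
    - {"delta_rot": [-0.092, 0, 0], "translation": [0, 13.2, -0.8], "hand": 0}
    - {"delta_rot": [-0.093, 0, 0], "translation": [0, 13.2, -0.7], "hand": 0}
    - {"delta_rot": [-0.092, 0, 0], "translation": [0, 13.2, -0.8], "hand": 0}
    - {"delta_rot": [-0.093, 0, 0], "translation": [0, 13.2, -0.7], "hand": 0}

```text
t: 5.32
ee_pos: [0.5904, 0.2922, 0.2491]
tool_rot: [[0.003, 0.174, 0.985], [-0.001, 0.985, -0.174], [-1.0, -0.001, 0.003]]
force: [21.5, -2.7, -27.0]
finger_gap: 0.219
```

Call:
send_rows:
  deltas:
    - {"delta_rot": [0, 0, 0], "translation": [0, 0, 0], "hand": 0}
    - {"delta_rot": [0, 0, 0], "translation": [0, 0, 0], "hand": 0}

```text
t: 5.58
ee_pos: [0.5904, 0.2924, 0.2491]
tool_rot: [[0.003, 0.176, 0.984], [-0.001, 0.984, -0.176], [-1.0, 0.0, 0.003]]
force: [24.2, -2.1, -28.3]
finger_gap: 0.218
```

```bash
python3 - <<'E'
from h import *
st=where()
snap('wrist','w2')
E
```

```text
t 5.58 pos [0.5904 0.2924 0.2491] yaw 79.8 tilt [ 0.003 -0.001 -1.   ] F [ 24.2  -2.1 -28.3] gap 0.218 J [ 24.  27.  89.  -0.  63. -56.]
```

View pics/w2.png

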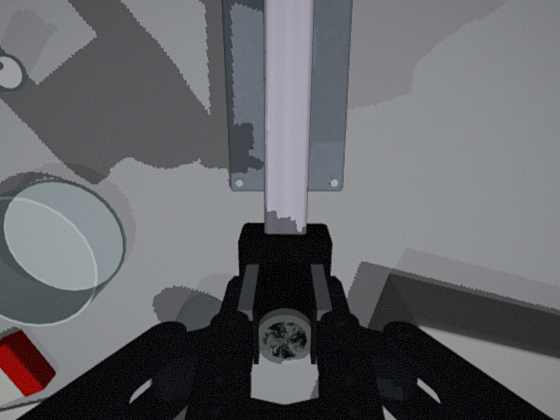

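Call:
send_rows:
  deltas:
    - {"delta_rot": [0, 0, 0], "translation": [0, 0, 0], "hand": 40}
    - {"delta_rot": [0, 0, 0], "translation": [0, 0, 0], "hand": 100}
    - {"delta_rot": [0, 0, 0], "translation": [0, 0, 0], "hand": 100}
    - {"delta_rot": [0, 0, 0], "translation": [-40, 0, 0], "hand": 100}
    - {"delta_rot": [0, 0, 0], "translation": [-40, 0, 0], "hand": 100}
    - {"delta_rot": [0, 0, 0], "translation": [0, 0, 0], "hand": 100}

```text
t: 6.38
ee_pos: [0.5891, 0.2935, 0.3341]
tool_rot: [[0.005, 0.176, 0.984], [0.002, 0.984, -0.176], [-1.0, 0.003, 0.005]]
force: [-0.5, 0.3, -0.4]
finger_gap: 1.0
```

```bash
python3 - <<'E'
from h import *
st=where()
snap('wrist','w3')
snap('top','t3',(100,150,260,310),4)
for c in('top','wrist'):
  for r in robot.landmark_of(c,'swing_grip')[:1]: print(np.round(r['position'],4),r['p'])
E
```

```text
t 6.38 pos [0.5891 0.2935 0.3341] yaw 79.9 tilt [ 0.005  0.002 -1.   ] F [-0.5  0.3 -0.4] gap 1.0 J [ 24.  24.  83.   0.  73. -56.]
[0.5947 0.2879 0.2628] 0.71
[0.5975 0.2892 0.2594] 0.69
```

View pics/w3.png

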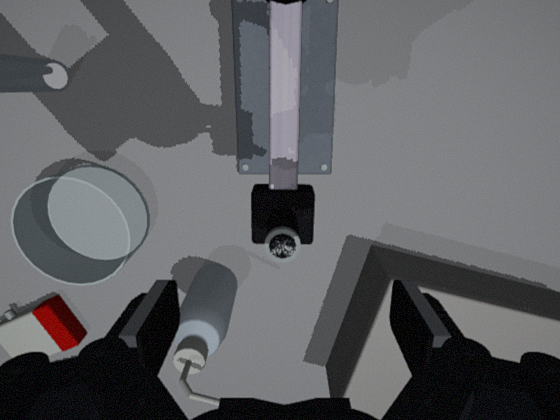

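View pics/t3.png

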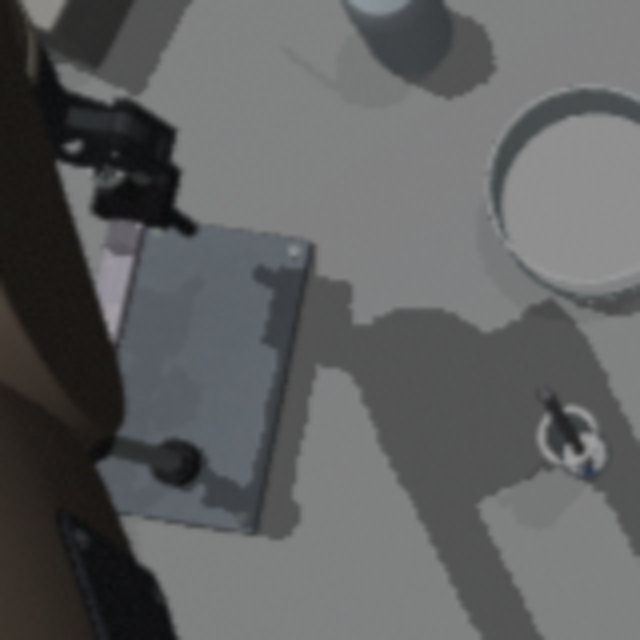

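```bash
python3 - <<'E'
from h import *
import cv2
st=robot.state()
g=cv2.imread('pics/w3.png',0).astype(float)
g=cv2.GaussianBlur(g,(1,5),1)
def edge(v,u0,u1,sign):
    row=g[v,u0:u1];gr=np.gradient(cv2.GaussianBlur(row[None],(5,1),1)[0])*sign
    k=gr.argmax();
    if 0<k<len(gr)-1:
        a,b,c=gr[k-1:k+2]; k=k+0.5*(a-c)/(a-2*b+c)
    return u0+k
def line(vs,u0,u1,s,z):
    P=np.array([ray('wrist',edge(v,u0,u1,s),v,z,st)[:2] for v in vs])
    f=np.polyfit(P[:,0],P[:,1],1);r=P[:,1]-np.polyval(f,P[:,0]);k=abs(r-np.median(r))<.0015
    f=np.polyfit(P[k,0],P[k,1],1);return np.degrees(np.arctan(f[0])),f,k.sum()
vs=range(12,165,4)
L=line(vs,228,246,-1,.014);Rr=line(vs,324,342,1,.014)
A=line(range(20,180,4),262,278,1,.213);B=line(range(20,180,4),290,308,-1,.213)
for x in (L,Rr,A,B): print(x)
mid=(L[1]+Rr[1])/2; print('mid line at x=.447,.59',np.polyval(mid,[.447,.595]))
m2=(A[1]+B[1])/2; print('arm mid',np.polyval(m2,[.447,.595]))
print(ray('wrist',285,244,.282,st), [edge(v,228,246,-1) for v in (20,60,100,150)])
E
```

```text
(np.float64(-10.266308802753832), array([-0.18112342,  0.33798287]), np.int64(39))
(np.float64(-10.113017923578107), array([-0.17836155,  0.45784411]), np.int64(39))
(np.float64(-10.727226509399902), array([-0.18944416,  0.39367184]), np.int64(40))
(np.float64(-11.30183255976089), array([-0.19985298,  0.41815936]), np.int64(40))
mid line at x=.447,.59 [0.3175686  0.29096671]
arm mid [0.31890769 0.2900997 ]
[0.5895316  0.29305838 0.282     ] [np.float64(231.08894435700958), np.float64(233.01862216781439), np.float64(234.19554164321994), np.float64(236.26137653558655)]
```

```bash
python3 - <<'E'
from h import *
plan([((.47,.043,.30),90,50)])
E
```

```text
--0
[{"delta_rot": [-0.029, 0, 0], "translation": [5, -44, -12], "hand": 50}, {"delta_rot": [-0.03, 0, 0], "translation": [5, -44, -13], "hand": 50}, {"delta_rot": [-0.029, -0.001, 0], "translation": [5, -44, -15], "hand": 50}, {"delta_rot": [-0.03, 0, 0], "translation": [5, -43, -15], "hand": 50}, {"delta_rot": [-0.029, 0, 0.001], "translation": [5, -43, -18], "hand": 50}, {"delta_rot": [-0.03, 0, 0], "translation": [5, -42, -18], "hand": 50}]
```

Call:
send_rows:
  deltas:
    - {"delta_rot": [-0.029, 0, 0], "translation": [5, -44, -12], "hand": 50}
    - {"delta_rot": [-0.03, 0, 0], "translation": [5, -44, -13], "hand": 50}
    - {"delta_rot": [-0.029, 0, 0], "translation": [5, -44, -15], "hand": 50}
    - {"delta_rot": [-0.03, 0, 0], "translation": [5, -43, -15], "hand": 50}
    - {"delta_rot": [-0.029, 0, 0.001], "translation": [5, -43, -18], "hand": 50}
    - {"delta_rot": [-0.03, 0, 0], "translation": [5, -42, -18], "hand": 50}
    - {"delta_rot": [0, 0, 0], "translation": [0, 0, 0], "hand": 50}

```text
t: 7.45
ee_pos: [0.4685, 0.0412, 0.2993]
tool_rot: [[-0.002, 0.002, 1.0], [0.001, 1.0, -0.002], [-1.0, 0.001, -0.002]]
force: [-0.7, 0.8, -0.4]
finger_gap: 0.5
```

```bash
python3 - <<'E'
from h import *
st=where()
p,d,W,st=snap('wrist','w4')
z=W[...,2]
m=(z>.155)&(z<.235)&(abs(W[...,0]-.46)<.04)&(abs(W[...,1]-.043)<.04)
q=W[m];print(len(q))
for a in np.arange(.155,.23,.01):
    k=(q[:,2]>a)&(q[:,2]<a+.01); print(round(a,3),np.round(q[k].mean(0),4) if k.any() else None,k.sum())
E
```

```text
t 7.45 pos [0.4685 0.0412 0.2993] yaw 89.9 tilt [-0.002  0.001 -1.   ] F [-0.7  0.8 -0.4] gap 0.5 J [  1.   9. 109.   0.  62. -89.]
550
0.155 [0.456  0.0429 0.16  ] 49
0.165 [0.4569 0.0435 0.17  ] 52
0.175 [0.4583 0.0437 0.1801] 65
0.185 [0.4594 0.0446 0.1906] 65
0.195 [0.4606 0.0448 0.2003] 73
0.205 [0.4618 0.0451 0.21  ] 80
0.215 [0.4648 0.0461 0.2195] 166
0.225 None 0
```

View pics/w4.png

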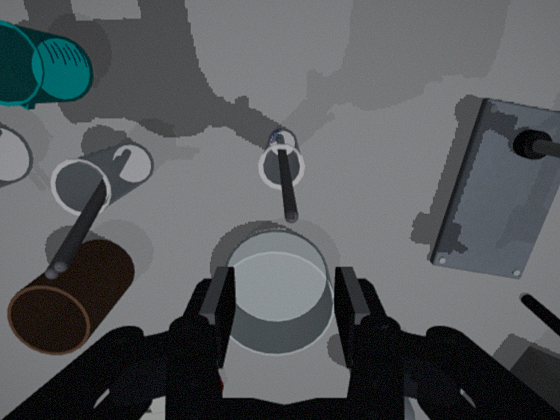

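```bash
python3 - <<'E'
from h import *
s=plan([((.4625,.0448,.178),90,50,42)])
plan([((.483,.053,.345),90,0,45)],start=s)
E
```

```text
--0
[{"delta_rot": [-0.001, 0, 0], "translation": [41, 1, -2], "hand": 50}, {"delta_rot": [0, -0.001, -0.001], "translation": [40, 1, -3], "hand": 50}, {"delta_rot": [-0.001, 0, 0], "translation": [41, 0, -2], "hand": 50}]
--0
[{"delta_rot": [0, 0, 0], "translation": [-42, 2, 5], "hand": 0}, {"delta_rot": [0, 0, 0], "translation": [-42, 2, 5], "hand": 0}, {"delta_rot": [0, 0, 0], "translation": [-42, 2, 5], "hand": 0}, {"delta_rot": [0, 0, 0], "translation": [-41, 3, 5], "hand": 0}]
```

Call:
send_rows:
  deltas:
    - {"delta_rot": [0, 0, 0], "translation": [41, 1, -2], "hand": 50}
    - {"delta_rot": [0, 0, 0], "translation": [40, 1, -3], "hand": 50}
    - {"delta_rot": [0, 0, 0], "translation": [41, 0, -2], "hand": 50}
    - {"delta_rot": [0, 0, 0], "translation": [0, 0, 0], "hand": 0}
    - {"delta_rot": [0, 0, 0], "translation": [0, 0, 0], "hand": 0}
    - {"delta_rot": [0, 0, 0], "translation": [0, 0, 0], "hand": 0}
    - {"delta_rot": [0, 0, 0], "translation": [0, 0, 0], "hand": 0}

```text
t: 8.38
ee_pos: [0.4642, 0.0455, 0.1793]
tool_rot: [[0.002, -0.0, 1.0], [0.001, 1.0, 0.0], [-1.0, 0.001, 0.002]]
force: [-1.0, 0.5, -0.3]
finger_gap: 0.083
```

Call:
send_rows:
  deltas:
    - {"delta_rot": [0, 0, 0], "translation": [-42, 2, 5], "hand": 0}
    - {"delta_rot": [0, 0, 0], "translation": [-42, 2, 5], "hand": 0}
    - {"delta_rot": [0, 0, 0], "translation": [-42, 2, 5], "hand": 0}
    - {"delta_rot": [0, 0, 0], "translation": [-41, 3, 5], "hand": 0}
    - {"delta_rot": [0, 0, 0], "translation": [-10, 0, 0], "hand": 0}

```text
t: 9.0
ee_pos: [0.4848, 0.0544, 0.3584]
tool_rot: [[0.005, -0.0, 1.0], [0.001, 1.0, 0.0], [-1.0, 0.001, 0.005]]
force: [-0.6, -0.2, -0.7]
finger_gap: 0.086
```

```bash
python3 - <<'E'
from h import *
st=where()
p,d,W,st=snap('wrist','w5')
snap('scene','s5',(130,80,350,320),2.5)
p,d,W,_=snap('top')
for n in ('jar','dish'):
    for r in robot.landmark_of('scene',n)[:2]: print(n,np.round(r['position'],3),r['p'])
plan([((.654,-.189,.345),90,0),((.654,-.189,.19),90,0,40)])
E
```

```text
t 9.0 pos [0.4848 0.0544 0.3584] yaw 90.0 tilt [ 0.005  0.001 -1.   ] F [-0.6 -0.2 -0.7] gap 0.086 J [  3.   7. 102.   0.  70. -87.]
jar [ 0.616 -0.197  0.001] 0.84
dish [0.628 0.029 0.001] 0.64
--0
[{"delta_rot": [0, 0, 0], "translation": [1, -41, 29], "hand": 0}, {"delta_rot": [0, -0.001, 0], "translation": [2, -40, 28], "hand": 0}, {"delta_rot": [0, 0, 0], "translation": [1, -41, 29], "hand": 0}, {"delta_rot": [0, 0, -0.001], "translation": [2, -40, 28], "hand": 0}, {"delta_rot": [0, 0, 0], "translation": [1, -41, 29], "hand": 0}, {"delta_rot": [0, -0.001, 0], "translation": [2, -40, 28], "hand": 0}, {"delta_rot": [0, 0, 0], "translation": [39, 0, 0], "hand": 0}, {"delta_rot": [0, 0, 0], "translation": [38, 0, 0], "hand": 0}, {"delta_rot": [0, 0, 0], "translation": [39, 0, 0], "hand": 0}, {"delta_rot": [0, 0, 0], "translation": [39, 0, 0], "hand": 0}]
```

View pics/s5.png

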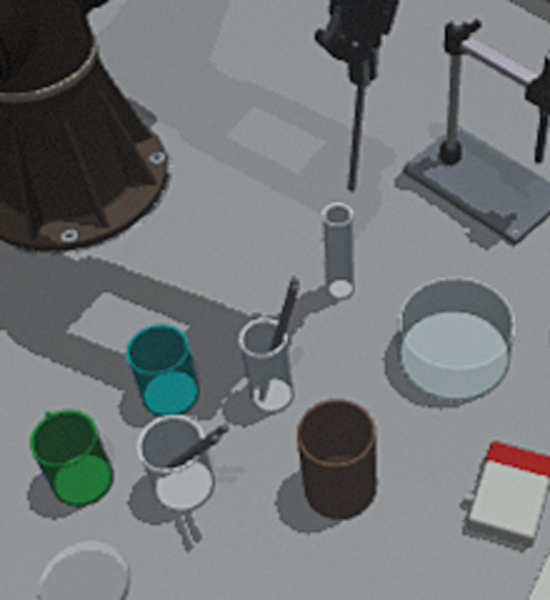

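View pics/w5.png

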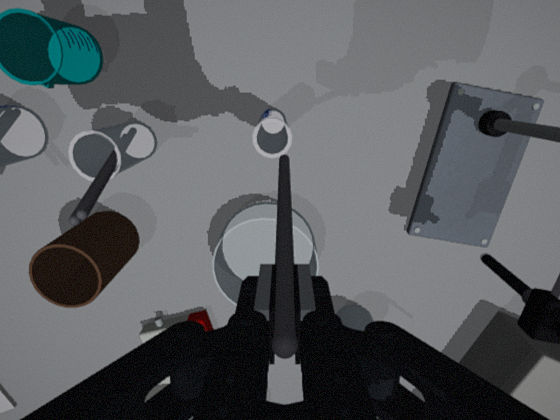

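Call:
send_rows:
  deltas:
    - {"delta_rot": [0, 0, 0], "translation": [1, -41, 29], "hand": 0}
    - {"delta_rot": [0, 0, 0], "translation": [2, -40, 28], "hand": 0}
    - {"delta_rot": [0, 0, 0], "translation": [1, -41, 29], "hand": 0}
    - {"delta_rot": [0, 0, 0], "translation": [2, -40, 28], "hand": 0}
    - {"delta_rot": [0, 0, 0], "translation": [1, -41, 29], "hand": 0}
    - {"delta_rot": [0, 0, 0], "translation": [2, -40, 28], "hand": 0}
    - {"delta_rot": [0, 0, 0], "translation": [0, 0, 0], "hand": 0}

```text
t: 10.12
ee_pos: [0.655, -0.1915, 0.3431]
tool_rot: [[-0.003, 0.002, 1.0], [0.001, 1.0, -0.002], [-1.0, 0.001, -0.003]]
force: [0.3, 0.7, -0.2]
finger_gap: 0.085
```

```bash
python3 - <<'E'
from h import *
st=where()
p,d,W,st=snap('wrist','w6')
snap('top','t6',(250,150,440,330),4)
E
```

```text
t 10.12 pos [ 0.655  -0.1915  0.3431] yaw 89.9 tilt [-0.003  0.001 -1.   ] F [ 0.3  0.7 -0.2] gap 0.085 J [ -19.   26.   78.    0.   76. -109.]
```

View pics/w6.png

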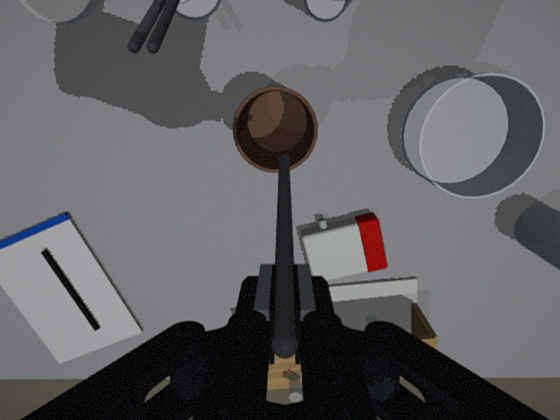

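```bash
python3 - <<'E'
from h import *
st=robot.state()
print(ray('wrist',276,129,.12,st),ray('wrist',284,155,.17,st))
E
```

```text
[ 0.61009603 -0.19627387  0.12      ] [ 0.62719858 -0.18845215  0.17      ]
```

Call:
send_rows:
  deltas:
    - {"delta_rot": [0, 0, 0], "translation": [39, -6, -4], "hand": 0}
    - {"delta_rot": [0, 0, 0], "translation": [38, -2, 0], "hand": 0}
    - {"delta_rot": [0, 0, 0], "translation": [39, 0, 0], "hand": 0}
    - {"delta_rot": [0, 0, 0], "translation": [35, 0, 0], "hand": 0}
    - {"delta_rot": [0, 0, 0], "translation": [0, 0, 0], "hand": 40}
    - {"delta_rot": [0, 0, 0], "translation": [0, 0, 0], "hand": 40}
    - {"delta_rot": [0, 0, 0], "translation": [-30, 0, 0], "hand": 40}
    - {"delta_rot": [0, 0, 0], "translation": [-50, 0, 0], "hand": 40}
    - {"delta_rot": [0, 0, 0], "translation": [-40, 0, 0], "hand": 50}

```text
t: 11.35
ee_pos: [0.6511, -0.1967, 0.3194]
tool_rot: [[0.004, -0.0, 1.0], [-0.0, 1.0, 0.0], [-1.0, -0.0, 0.004]]
force: [0.4, 0.3, -0.3]
finger_gap: 0.504
```

```bash
python3 - <<'E'
from h import *
st=where()
p,d,W,st=snap('wrist','w7')
snap('scene','s7',(130,80,350,320),2.5)
E
```

```text
t 11.35 pos [ 0.6511 -0.1967  0.3194] yaw 90.0 tilt [ 0.004 -0.    -1.   ] F [ 0.4  0.3 -0.3] gap 0.504 J [ -19.   26.   81.    0.   73. -109.]
```

View pics/w7.png

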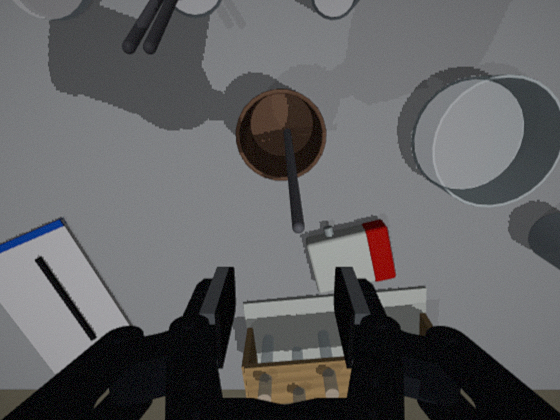

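View pics/s7.png

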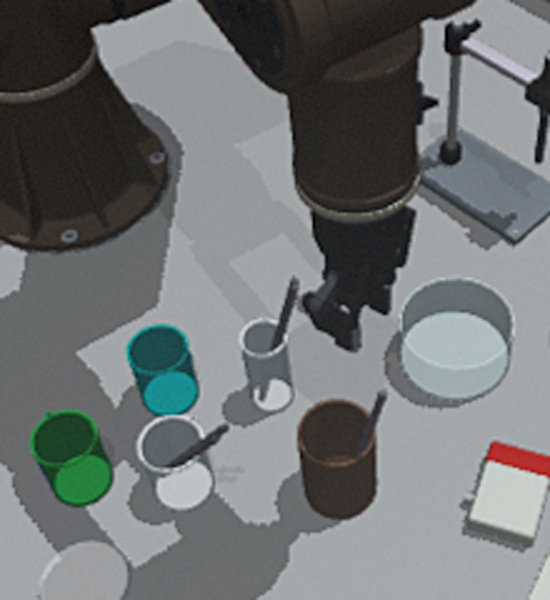

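```bash
python3 - <<'E'
from h import *
plan([((.515,-.115,.31),128,80)])
E
```

```text
--0
[{"delta_rot": [-0.133, 0.002, 0.001], "translation": [2, 16, -28], "hand": 80}, {"delta_rot": [-0.132, 0.001, 0.001], "translation": [2, 20, -25], "hand": 80}, {"delta_rot": [-0.133, 0.002, 0.001], "translation": [3, 23, -22], "hand": 80}, {"delta_rot": [-0.132, 0.002, 0.001], "translation": [2, 26, -19], "hand": 80}, {"delta_rot": [-0.133, 0.002, 0.002], "translation": [3, 28, -15], "hand": 80}]
```

Call:
send_rows:
  deltas:
    - {"delta_rot": [-0.133, 0, 0], "translation": [2, 16, -28], "hand": 80}
    - {"delta_rot": [-0.132, 0.001, 0.001], "translation": [2, 20, -25], "hand": 80}
    - {"delta_rot": [-0.133, 0.002, 0.001], "translation": [3, 23, -22], "hand": 80}
    - {"delta_rot": [-0.132, 0.002, 0.001], "translation": [2, 26, -19], "hand": 80}
    - {"delta_rot": [-0.133, 0.002, 0.002], "translation": [3, 28, -15], "hand": 80}
    - {"delta_rot": [0, 0, 0], "translation": [0, 0, 0], "hand": 80}

```text
t: 12.2
ee_pos: [0.5118, -0.1136, 0.3048]
tool_rot: [[-0.007, -0.617, 0.787], [0.002, 0.787, 0.617], [-1.0, 0.006, -0.004]]
force: [-0.8, -0.7, 1.3]
finger_gap: 0.801
```

```bash
cat >> h.py <<'E'
def slices(W,c,rad,z0,z1,dz=.01):
    z=W[...,2];m=(z>z0)&(z<z1)&(np.hypot(W[...,0]-c[0],W[...,1]-c[1])<rad)
    q=W[m]
    for a in np.arange(z0,z1,dz):
        k=(q[:,2]>=a)&(q[:,2]<a+dz)
        if k.sum()>3: print(round(a,3),np.round(np.median(q[k],0),4),'sd',np.round(q[k].std(0)[:2],4),k.sum())
    return q
E
python3 - <<'E'
from h import *
st=where()
p,d,W,st=snap('wrist','w8')
slices(W,(.495,-.125),.06,.13,.24)
E
```

```text
t 12.2 pos [ 0.5118 -0.1136  0.3048] yaw 128.1 tilt [-0.007  0.002 -1.   ] F [-0.8 -0.7  1.3] gap 0.801 J [ -16.   13.  102.    0.   65. -144.]
0.13 [ 0.4878 -0.1307  0.1351] sd [0.0037 0.0048] 100
0.14 [ 0.4901 -0.1289  0.1454] sd [0.0036 0.0046] 115
0.15 [ 0.4922 -0.1268  0.1554] sd [0.0033 0.0045] 123
0.16 [ 0.4945 -0.1258  0.1651] sd [0.0035 0.0047] 138
0.17 [ 0.4965 -0.1241  0.1754] sd [0.0034 0.0044] 149
0.18 [ 0.4986 -0.1222  0.1851] sd [0.0033 0.0043] 159
0.19 [ 0.5007 -0.1209  0.195 ] sd [0.0033 0.0043] 174
0.2 [ 0.5028 -0.1192  0.2053] sd [0.0033 0.0043] 196
0.21 [ 0.5058 -0.1173  0.2142] sd [0.0035 0.0043] 306
```

View pics/w8.png

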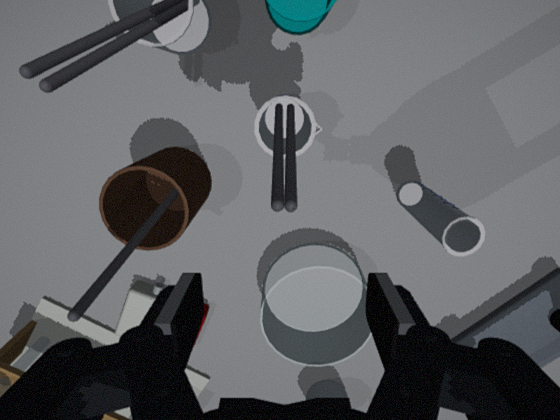

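```bash
python3 - <<'E'
from h import *
s=plan([((.502,-.1196,.172),128,80,45)])
s=plan([((.534,-.094,.33),128,0,45)],start=s)
s=plan([((.619,-.245,.33),20,0,45)],start=s)
E
```

```text
--0
[{"delta_rot": [0, -0.001, -0.002], "translation": [44, 1, -4], "hand": 80}, {"delta_rot": [0, -0.001, -0.001], "translation": [45, 0, -4], "hand": 80}, {"delta_rot": [-0.001, -0.002, -0.002], "translation": [44, 1, -4], "hand": 80}]
--0
[{"delta_rot": [0, 0, 0], "translation": [-40, 0, 10], "hand": 0}, {"delta_rot": [0, 0, 0], "translation": [-39, 0, 11], "hand": 0}, {"delta_rot": [0, 0, 0], "translation": [-40, 1, 10], "hand": 0}, {"delta_rot": [0, 0, 0], "translation": [-39, 0, 10], "hand": 0}]
--0
[{"delta_rot": [0.135, 0, 0], "translation": [0, -12, -2], "hand": 0}, {"delta_rot": [0.134, 0, 0], "translation": [0, -13, 0], "hand": 0}, {"delta_rot": [0.135, 0, 0], "translation": [0, -12, 1], "hand": 0}, {"delta_rot": [0.135, 0, 0], "translation": [0, -12, 4], "hand": 0}, {"delta_rot": [0.134, 0, 0], "translation": [0, -11, 4], "hand": 0}, {"delta_rot": [0.135, 0, 0], "translation": [0, -11, 7], "hand": 0}, {"delta_rot": [0.135, 0, 0], "translation": [0, -10, 7], "hand": 0}, {"delta_rot": [0.134, 0, 0], "translation": [0, -9, 9], "hand": 0}, {"delta_rot": [0.135, 0, 0], "translation": [0, -7, 10], "hand": 0}, {"delta_rot": [0.135, 0, 0], "translation": [0, -6, 11], "hand": 0}]
--10
[{"delta_rot": [0.134, 0, 0], "translation": [0, -5, 11], "hand": 0}, {"delta_rot": [0.135, 0, 0], "translation": [0, -3, 12], "hand": 0}, {"delta_rot": [0.135, 0, 0], "translation": [0, -1, 12], "hand": 0}, {"delta_rot": [0.134, 0, 0], "translation": [0, 1, 13], "hand": 0}]
```

Call:
send_rows:
  deltas:
    - {"delta_rot": [0, -0.001, -0.002], "translation": [44, 1, -4], "hand": 80}
    - {"delta_rot": [0, -0.001, -0.001], "translation": [45, 0, -4], "hand": 80}
    - {"delta_rot": [-0.001, -0.002, -0.002], "translation": [44, 1, -4], "hand": 80}
    - {"delta_rot": [0, 0, 0], "translation": [0, 0, 0], "hand": 0}
    - {"delta_rot": [0, 0, 0], "translation": [0, 0, 0], "hand": 0}
    - {"delta_rot": [0, 0, 0], "translation": [0, 0, 0], "hand": 0}
    - {"delta_rot": [0, 0, 0], "translation": [0, 0, 0], "hand": 0}
    - {"delta_rot": [0, 0, 0], "translation": [0, 0, 0], "hand": 0}

```text
t: 13.25
ee_pos: [0.503, -0.1205, 0.1721]
tool_rot: [[0.001, -0.616, 0.787], [0.0, 0.787, 0.616], [-1.0, -0.001, 0.001]]
force: [2.3, -0.6, 9.6]
finger_gap: 0.188
```

```bash
python3 - <<'E'
from h import *
st=where()
p,d,W,st=snap('wrist','w9')
E
```

```text
t 13.25 pos [ 0.503  -0.1205  0.1721] yaw 128.1 tilt [ 0.001  0.    -1.   ] F [ 2.3 -0.6  9.6] gap 0.188 J [ -17.   21.  112.    0.   46. -145.]
```

View pics/w9.png

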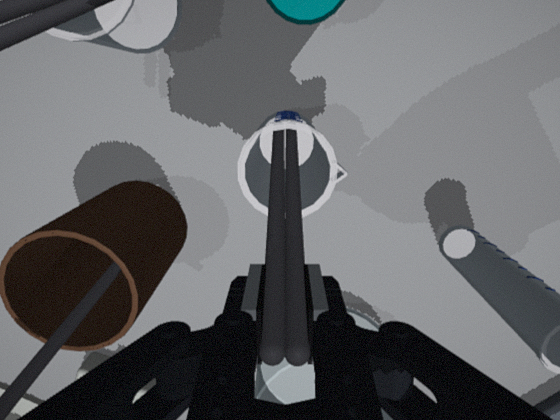

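Call:
send_rows:
  deltas:
    - {"delta_rot": [0, 0, 0], "translation": [-20, 0, 5], "hand": 0}
    - {"delta_rot": [0, 0, 0], "translation": [-30, 0, 8], "hand": 0}
    - {"delta_rot": [0, 0, 0], "translation": [-39, 0, 10], "hand": 0}
    - {"delta_rot": [0, 0, 0], "translation": [-40, 1, 10], "hand": 0}
    - {"delta_rot": [0, 0, 0], "translation": [-30, 0, 8], "hand": 0}
    - {"delta_rot": [0, 0, 0], "translation": [0, 0, 0], "hand": 0}

```text
t: 14.05
ee_pos: [0.535, -0.0942, 0.3324]
tool_rot: [[0.003, -0.617, 0.787], [0.0, 0.787, 0.617], [-1.0, -0.002, 0.002]]
force: [-0.3, -0.5, -1.6]
finger_gap: 0.184
```

```bash
python3 - <<'E'
from h import *
st=where()
p,d,W,st=snap('wrist','w10')
snap('scene','s10',(130,80,350,320),2.5)
E
```

```text
t 14.05 pos [ 0.535  -0.0942  0.3324] yaw 128.1 tilt [ 0.003  0.    -1.   ] F [-0.3 -0.5 -1.6] gap 0.184 J [ -13.   14.   98.    0.   68. -141.]
```

View pics/w10.png

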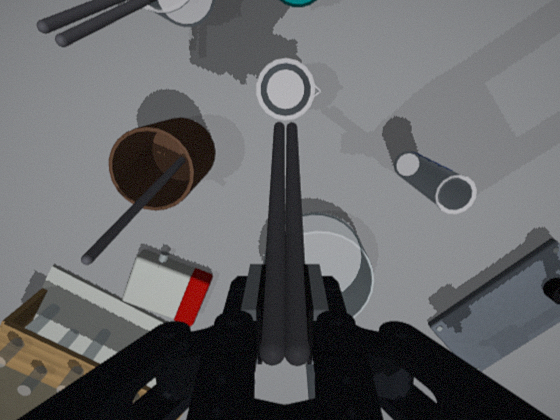

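View pics/s10.png

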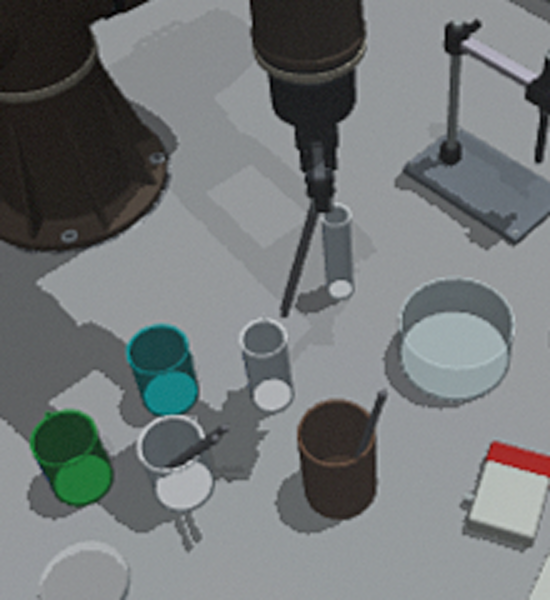

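Both rods are held and clear of the tall beaker. On to the jar, turning the lean.

Call:
send_rows:
  deltas:
    - {"delta_rot": [0.135, 0, 0], "translation": [0, -12, -2], "hand": 0}
    - {"delta_rot": [0.134, 0, 0], "translation": [0, -13, 0], "hand": 0}
    - {"delta_rot": [0.135, 0, 0], "translation": [0, -12, 1], "hand": 0}
    - {"delta_rot": [0.135, 0, 0], "translation": [0, -12, 4], "hand": 0}
    - {"delta_rot": [0.134, 0, 0], "translation": [0, -11, 4], "hand": 0}
    - {"delta_rot": [0.135, 0, 0], "translation": [0, -11, 7], "hand": 0}
    - {"delta_rot": [0.135, 0, 0], "translation": [0, -10, 7], "hand": 0}
    - {"delta_rot": [0.134, 0, 0], "translation": [0, -9, 9], "hand": 0}
    - {"delta_rot": [0.135, 0, 0], "translation": [0, -7, 10], "hand": 0}
    - {"delta_rot": [0.135, 0, 0], "translation": [0, -6, 11], "hand": 0}

```text
t: 15.4
ee_pos: [0.5943, -0.2025, 0.3278]
tool_rot: [[-0.004, 0.635, 0.773], [0.002, 0.773, -0.635], [-1.0, -0.001, -0.005]]
force: [0.0, -0.1, -0.8]
finger_gap: 0.185
```

Call:
send_rows:
  deltas:
    - {"delta_rot": [0.134, 0, 0], "translation": [0, -5, 11], "hand": 0}
    - {"delta_rot": [0.135, 0, 0], "translation": [0, -3, 12], "hand": 0}
    - {"delta_rot": [0.135, 0, 0], "translation": [0, -1, 12], "hand": 0}
    - {"delta_rot": [0.134, 0, 0], "translation": [0, 1, 13], "hand": 0}
    - {"delta_rot": [0, 0, 0], "translation": [0, 0, 0], "hand": 0}

```text
t: 16.02
ee_pos: [0.6189, -0.2457, 0.3276]
tool_rot: [[-0.004, 0.939, 0.343], [0.002, 0.343, -0.939], [-1.0, -0.003, -0.003]]
force: [0.1, 0.2, -0.9]
finger_gap: 0.191
```

```bash
python3 - <<'E'
from h import *
st=where()
p,d,W,st=snap('wrist','w11')
for r in robot.landmark_of('wrist','jar')[:2]: print(np.round(r['position'],3),r['p'])
E
```

```text
t 16.02 pos [ 0.6189 -0.2457  0.3276] yaw 20.0 tilt [-0.004  0.002 -1.   ] F [ 0.1  0.2 -0.9] gap 0.191 J [-24.  25.  82.   0.  73. -44.]
[ 0.611 -0.204  0.002] 0.82
```

View pics/w11.png

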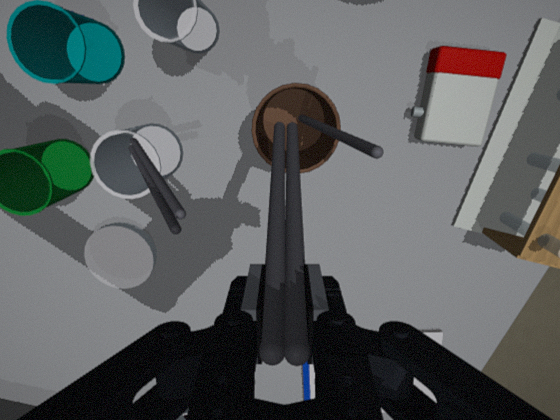

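Call:
send_rows:
  deltas:
    - {"delta_rot": [0, 0, 0], "translation": [40, 0, 0], "hand": 0}
    - {"delta_rot": [0, 0, 0], "translation": [40, 0, 0], "hand": 0}
    - {"delta_rot": [0, 0, 0], "translation": [40, 0, 0], "hand": 0}
    - {"delta_rot": [0, 0, 0], "translation": [22, 0, 0], "hand": 0}
    - {"delta_rot": [0, 0, 0], "translation": [0, 0, 0], "hand": 0}

```text
t: 16.75
ee_pos: [0.6177, -0.2441, 0.1854]
tool_rot: [[-0.005, 0.939, 0.345], [0.003, 0.345, -0.939], [-1.0, -0.004, -0.004]]
force: [0.2, 0.4, 0.1]
finger_gap: 0.188
```

```bash
python3 - <<'E'
from h import *
st=where()
p,d,W,st=snap('wrist','w12')
E
```

```text
t 16.75 pos [ 0.6177 -0.2441  0.1854] yaw 20.2 tilt [-0.005  0.003 -1.   ] F [0.2 0.4 0.1] gap 0.188 J [-24.  31.  92.   0.  57. -44.]
```

View pics/w12.png

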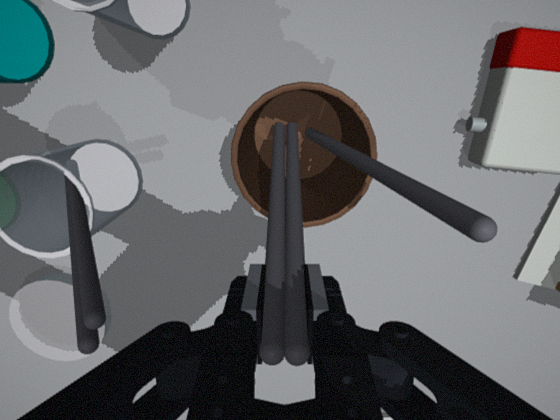

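Call:
send_rows:
  deltas:
    - {"delta_rot": [0, 0, 0], "translation": [4, 0, 0], "hand": 0}
    - {"delta_rot": [0, 0, 0], "translation": [0, 0, 0], "hand": 40}
    - {"delta_rot": [0, 0, 0], "translation": [0, 0, 0], "hand": 40}
    - {"delta_rot": [0, 0, 0], "translation": [-30, 0, 0], "hand": 40}
    - {"delta_rot": [0, 0, 0], "translation": [-50, 0, 0], "hand": 40}
    - {"delta_rot": [0, 0, 0], "translation": [-40, 0, 0], "hand": 80}
    - {"delta_rot": [0, 0, 0], "translation": [0, 0, 0], "hand": 80}

```text
t: 17.68
ee_pos: [0.6209, -0.2459, 0.3073]
tool_rot: [[0.004, 0.939, 0.343], [-0.002, 0.343, -0.939], [-1.0, 0.003, 0.003]]
force: [-0.6, -0.6, -0.7]
finger_gap: 0.795
```

```bash
python3 - <<'E'
from h import *
st=where()
p,d,W,st=snap('wrist','w13')
p,d,W,_=snap('scene','s13',(130,80,350,320),2.5)
slices(W,(.52,-.297),.06,.13,.21,.015)
for n in('low_beaker','jar','dish'):
    for r in robot.landmark_of('scene',n)[:3]: print(n,np.round(r['position'],3),r['p'])
plan([((.535,-.3,.33),90,80)])
E
```

```text
t 17.68 pos [ 0.6209 -0.2459  0.3073] yaw 20.1 tilt [ 0.004 -0.002 -1.   ] F [-0.6 -0.6 -0.7] gap 0.795 J [-24.  25.  84.   0.  70. -44.]
0.13 [ 0.5097 -0.3064  0.1376] sd [0.0034 0.0056] 11
0.145 [ 0.5187 -0.3065  0.153 ] sd [0.0032 0.0065] 11
0.16 [ 0.5275 -0.3069  0.1681] sd [0.0036 0.0065] 11
0.175 [ 0.5386 -0.294   0.1828] sd [0.0046 0.0072] 24
0.19 [ 0.5434 -0.3009  0.1919] sd [0.0018 0.0078] 15
low_beaker [ 0.464 -0.298  0.001] 0.73
low_beaker [ 0.367 -0.207 -0.   ] 0.71
low_beaker [ 0.358 -0.357  0.001] 0.6
jar [ 0.61  -0.202  0.002] 0.65
dish [ 0.63   0.031 -0.   ] 0.72
dish [ 0.782 -0.106 -0.005] 0.68
--0
[{"delta_rot": [-0.136, -0.001, 0], "translation": [-3, -11, 3], "hand": 80}, {"delta_rot": [-0.135, 0, 0], "translation": [-3, -11, 1], "hand": 80}, {"delta_rot": [-0.136, -0.001, 0], "translation": [-3, -11, -1], "hand": 80}, {"delta_rot": [-0.136, 0, 0], "translation": [-3, -11, -2], "hand": 80}, {"delta_rot": [-0.135, -0.001, 0], "translation": [-3, -11, -3], "hand": 80}, {"delta_rot": [-0.136, 0, 0.001], "translation": [-4, -10, -5], "hand": 80}, {"delta_rot": [-0.136, -0.001, 0], "translation": [-3, -9, -6], "hand": 80}, {"delta_rot": [-0.135, 0, 0], "translation": [-3, -8, -7], "hand": 80}, {"delta_rot": [-0.136, -0.001, 0], "translation": [-3, -8, -9], "hand": 80}]
```

View pics/w13.png

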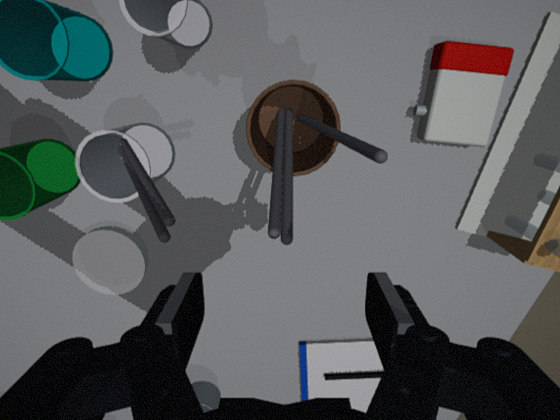

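View pics/s13.png

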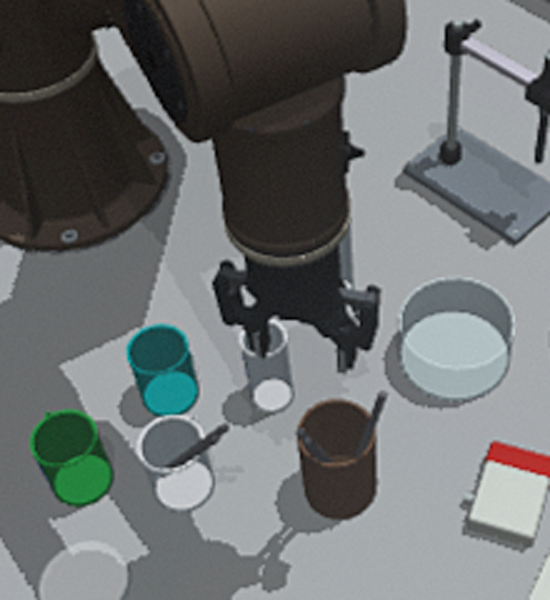

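Call:
send_rows:
  deltas:
    - {"delta_rot": [-0.136, -0.001, 0], "translation": [-3, -11, 3], "hand": 80}
    - {"delta_rot": [-0.135, 0, 0], "translation": [-3, -11, 1], "hand": 80}
    - {"delta_rot": [-0.136, -0.001, 0], "translation": [-3, -11, -1], "hand": 80}
    - {"delta_rot": [-0.136, 0, 0], "translation": [-3, -11, -2], "hand": 80}
    - {"delta_rot": [-0.135, -0.001, 0], "translation": [-3, -11, -3], "hand": 80}
    - {"delta_rot": [-0.136, 0, 0.001], "translation": [-4, -10, -5], "hand": 80}
    - {"delta_rot": [-0.136, -0.001, 0], "translation": [-3, -9, -6], "hand": 80}
    - {"delta_rot": [-0.135, 0, 0], "translation": [-3, -8, -7], "hand": 80}
    - {"delta_rot": [-0.136, -0.001, 0], "translation": [-3, -8, -9], "hand": 80}
    - {"delta_rot": [0, 0, 0], "translation": [0, 0, 0], "hand": 80}

```text
t: 19.18
ee_pos: [0.5347, -0.3008, 0.3305]
tool_rot: [[0.001, 0.001, 1.0], [-0.0, 1.0, -0.001], [-1.0, -0.0, 0.001]]
force: [0.4, -0.1, 0.3]
finger_gap: 0.801
```

```bash
python3 - <<'E'
from h import *
st=where()
p,d,W,st=snap('wrist','w14')
q=slices(W,(.53,-.297),.06,.11,.21)
for a in (.12,.14,.16,.18):
    k=abs(q[:,2]-a)<.004; y=np.sort(q[k][:,1]); h,e=np.histogram(y,np.arange(-.33,-.26,.002)); print(a,[(round(e[i],3),int(h[i])) for i in range(len(h)) if h[i]])
E
```

```text
t 19.18 pos [ 0.5347 -0.3008  0.3305] yaw 89.9 tilt [ 0.001 -0.    -1.   ] F [ 0.4 -0.1  0.3] gap 0.801 J [ -32.   20.   89.    0.   71. -122.]
0.11 [ 0.4955 -0.2942  0.1154] sd [0.0023 0.0063] 150
0.12 [ 0.5019 -0.298   0.1249] sd [0.0022 0.0066] 154
0.13 [ 0.5077 -0.298   0.135 ] sd [0.0021 0.0067] 162
0.14 [ 0.514  -0.2937  0.145 ] sd [0.0022 0.0066] 175
0.15 [ 0.5202 -0.2938  0.1551] sd [0.0023 0.0068] 188
0.16 [ 0.5262 -0.2982  0.165 ] sd [0.0023 0.0071] 200
0.17 [ 0.5322 -0.2933  0.1751] sd [0.0023 0.0071] 223
0.18 [ 0.5383 -0.2933  0.1853] sd [0.0025 0.0075] 223
0.19 [ 0.5437 -0.2927  0.1915] sd [0.002  0.0072] 147
0.12 [(np.float64(-0.308), 4), (np.float64(-0.306), 12), (np.float64(-0.304), 12), (np.float64(-0.302), 14), (np.float64(-0.3), 15), (np.float64(-0.298), 4), (np.float64(-0.296), 8), (np.float64(-0.294), 13), (np.float64(-0.292), 12), (np.float64(-0.29), 12), (np.float64(-0.288), 11), (np.float64(-0.286), 5)]
0.14 [(np.float64(-0.308), 6), (np.float64(-0.306), 13), (np.float64(-0.304), 14), (np.float64(-0.302), 13), (np.float64(-0.3), 20), (np.float64(-0.294), 14), (np.float64(-0.292), 16), (np.float64(-0.29), 19), (np.float64(-0.288), 14), (np.float64(-0.286), 4)]
0.16 [(np.float64(-0.308), 9), (np.float64(-0.306), 17), (np.float64(-0.304), 14), (np.float64(-0.302), 13), (np.float64(-0.3), 23), (np.float64(-0.294), 15), (np.float64(-0.292), 16), (np.float64(-0.29), 17), (np.float64(-0.288), 21), (np.float64(-0.286), 8)]
0.18 [(np.float64(-0.308), 9), (np.float64(-0.306), 25), (np.float64(-0.304), 16), (np.float64(-0.302), 18), (np.float64(-0.3), 17), (np.float64(-0.294), 14), (np.float64(-0.292), 20), (np.float64(-0.29), 21), (np.float64(-0.288), 19), (np.float64(-0.286), 14)]
```

View pics/w14.png

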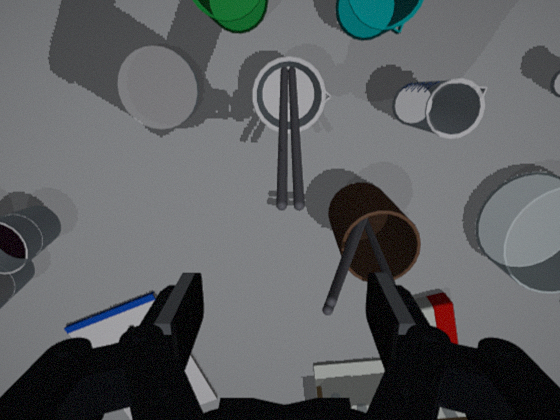

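```bash
python3 - <<'E'
from h import *
p,d,W,st=snap('wrist')
q=slices(W,(.64,-.24),.075,.14,.25,.01)
k=(q[:,2]>.195)
t=q[k]; print(np.round(t[::max(1,len(t)//25)],3).tolist())
E
```

```text
0.14 [ 0.6094 -0.2389  0.1455] sd [0.0061 0.0069] 62
0.15 [ 0.6104 -0.2422  0.1554] sd [0.0042 0.0026] 65
0.16 [ 0.6117 -0.246   0.1648] sd [0.0038 0.0027] 66
0.17 [ 0.6125 -0.2493  0.1752] sd [0.0034 0.0029] 71
0.18 [ 0.6133 -0.2528  0.1849] sd [0.0022 0.0029] 66
0.19 [ 0.6143 -0.2562  0.1951] sd [0.0013 0.0029] 84
0.2 [ 0.6165 -0.261   0.2067] sd [0.0058 0.0038] 134
0.21 [ 0.6197 -0.2635  0.212 ] sd [0.0056 0.0025] 144
[[0.613, -0.256, 0.195], [0.615, -0.255, 0.196], [0.615, -0.261, 0.198], [0.614, -0.261, 0.202], [0.614, -0.261, 0.203], [0.614, -0.261, 0.205], [0.614, -0.26, 0.206], [0.615, -0.26, 0.207], [0.615, -0.261, 0.208], [0.616, -0.26, 0.208], [0.616, -0.26, 0.21], [0.616, -0.26, 0.211], [0.616, -0.26, 0.212], [0.616, -0.26, 0.214], [0.618, -0.26, 0.212], [0.618, -0.26, 0.213], [0.618, -0.26, 0.215], [0.62, -0.26, 0.214], [0.621, -0.26, 0.214], [0.622, -0.26, 0.213], [0.628, -0.259, 0.205], [0.63, -0.258, 0.204], [0.629, -0.269, 0.208], [0.631, -0.269, 0.207], [0.629, -0.268, 0.21], [0.63, -0.266, 0.212], [0.63, -0.264, 0.212]]
```

```bash
cat > rodplan.py <<'E'
from h import *
R0=Rdown(90,10);u=np.array([np.sin(np.radians(31.4)),0,np.cos(np.radians(31.4))])
ut=R0.T@u; G=np.array([-.019,0,0])
def tcp_for_bottom(b,R,L=.179): 
    g=np.array(b)+L*(R@ut); return g-R@G
Rf=Rdown(0,-26)
E
python3 - <<'E'
from rodplan import *
print(Rf@ut)
s=plan([((.5227,-.2965,.139),R0,80,50)])
s=plan([((.5427,-.2965,.139+.15),R0,0,38)],start=s)
print(tcp_for_bottom((.54,-.185,.155),Rf),tcp_for_bottom((.609,-.184,.012),Rf))
E
```

```text
[3.19026389e-17 8.01989243e-02 9.96778878e-01]
--0
[{"delta_rot": [-0.001, 0.044, 0], "translation": [48, 1, -3], "hand": 80}, {"delta_rot": [-0.001, 0.044, 0], "translation": [48, 1, -1], "hand": 80}, {"delta_rot": [-0.001, 0.044, 0], "translation": [48, 1, 1], "hand": 80}, {"delta_rot": [0, 0.044, 0], "translation": [48, 1, 3], "hand": 80}]
--0
[{"delta_rot": [0, 0, 0], "translation": [-38, 0, -2], "hand": 0}, {"delta_rot": [0, 0, 0], "translation": [-38, 0, -1], "hand": 0}, {"delta_rot": [0, 0, 0], "translation": [-38, 0, -2], "hand": 0}, {"delta_rot": [0, 0, 0], "translation": [-37, 0, -2], "hand": 0}]
[ 0.54       -0.17897344  0.31634633] [ 0.609      -0.17797344  0.17334633]
```

Call:
send_rows:
  deltas:
    - {"delta_rot": [0, 0.044, 0], "translation": [48, 1, -3], "hand": 80}
    - {"delta_rot": [0, 0.044, 0], "translation": [48, 1, -1], "hand": 80}
    - {"delta_rot": [0, 0.044, 0], "translation": [48, 1, 1], "hand": 80}
    - {"delta_rot": [0, 0.044, 0], "translation": [48, 1, 3], "hand": 80}
    - {"delta_rot": [0, 0, 0], "translation": [0, 0, 0], "hand": 0}
    - {"delta_rot": [0, 0, 0], "translation": [0, 0, 0], "hand": 0}
    - {"delta_rot": [0, 0, 0], "translation": [0, 0, 0], "hand": 0}
    - {"delta_rot": [0, 0, 0], "translation": [0, 0, 0], "hand": 0}
    - {"delta_rot": [0, 0, 0], "translation": [0, 0, 0], "hand": 0}

```text
t: 20.4
ee_pos: [0.5242, -0.2975, 0.1412]
tool_rot: [[-0.17, -0.0, 0.986], [-0.003, 1.0, -0.0], [-0.986, -0.003, -0.17]]
force: [3.1, -0.9, 7.8]
finger_gap: 0.187
```

```bash
python3 - <<'E'
from h import *
st=where()
p,d,W,st=snap('wrist','w15')
E
```

```text
t 20.4 pos [ 0.5242 -0.2975  0.1412] yaw 90.0 tilt [-0.17  -0.003 -0.986] F [ 3.1 -0.9  7.8] gap 0.187 J [ -29.   34.   95.   -6.   59. -116.]
```

View pics/w15.png

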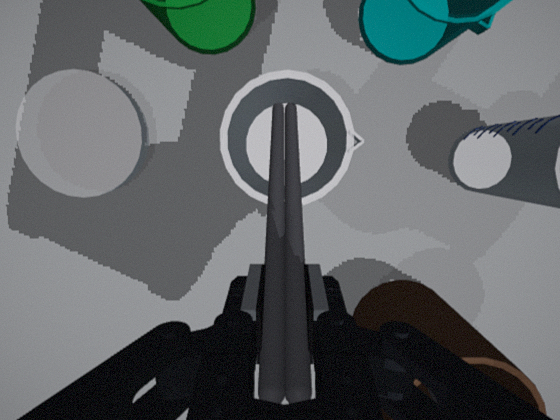

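Call:
send_rows:
  deltas:
    - {"delta_rot": [0, 0, 0], "translation": [-20, 0, -1], "hand": 0}
    - {"delta_rot": [0, 0, 0], "translation": [-35, 0, -2], "hand": 0}
    - {"delta_rot": [0, 0, 0], "translation": [-38, 0, -2], "hand": 0}
    - {"delta_rot": [0, 0, 0], "translation": [-38, 0, -2], "hand": 0}
    - {"delta_rot": [0, 0, 0], "translation": [-30, 0, -2], "hand": 0}
    - {"delta_rot": [0, 0, 0], "translation": [0, 0, 0], "hand": 0}

```text
t: 21.2
ee_pos: [0.543, -0.2972, 0.3026]
tool_rot: [[-0.168, 0.0, 0.986], [-0.003, 1.0, -0.001], [-0.986, -0.003, -0.168]]
force: [-0.6, 0.1, -1.3]
finger_gap: 0.188
```

```bash
python3 - <<'E'
from rodplan import *
st=where()
p,d,W,st=snap('wrist','w16')
p,d,W,_=snap('scene','s16',(130,80,350,320),2.5)
for c in('scene','wrist'):
  for n in('jar','low_beaker'):
    for r in robot.landmark_of(c,n)[:1]: print(c,n,np.round(r['position'],3),r['p'])
# bottom est
print('bottom',st['ee_pos']+st['tool_rot']@G-.179*(st['tool_rot']@ut))
s=plan([(tcp_for_bottom((.54,-.185,.155),Rf),Rf,0)])
s=plan([(tcp_for_bottom((.609,-.184,.155),Rf),Rf,0)],start=s)
E
```

```text
t 21.2 pos [ 0.543  -0.2972  0.3026] yaw 90.0 tilt [-0.168 -0.003 -0.986] F [-0.6  0.1 -1.3] gap 0.188 J [ -29.   27.   83.   -5.   78. -117.]
scene jar [ 0.613 -0.201 -0.003] 0.95
scene low_beaker [ 0.359 -0.355  0.002] 0.96
wrist jar [ 0.612 -0.201  0.002] 0.58
wrist low_beaker [ 0.46  -0.295  0.001] 0.94
bottom [ 0.45379765 -0.2975914   0.16806803]
--0
[{"delta_rot": [0.131, -0.041, -0.018], "translation": [-1, 10, 0], "hand": 0}, {"delta_rot": [0.132, -0.041, -0.019], "translation": [-2, 9, -2], "hand": 0}, {"delta_rot": [0.131, -0.041, -0.018], "translation": [-2, 10, -3], "hand": 0}, {"delta_rot": [0.132, -0.041, -0.019], "translation": [-2, 9, -4], "hand": 0}, {"delta_rot": [0.131, -0.041, -0.018], "translation": [-3, 8, -4], "hand": 0}, {"delta_rot": [0.131, -0.041, -0.018], "translation": [-3, 7, -6], "hand": 0}, {"delta_rot": [0.132, -0.041, -0.019], "translation": [-3, 7, -7], "hand": 0}, {"delta_rot": [0.131, -0.041, -0.018], "translation": [-4, 5, -7], "hand": 0}, {"delta_rot": [0.132, -0.042, -0.019], "translation": [-4, 5, -8], "hand": 0}, {"delta_rot": [0.131, -0.041, -0.018], "translation": [-4, 3, -8], "hand": 0}]
--10
[{"delta_rot": [0.132, -0.041, -0.019], "translation": [-5, 3, -8], "hand": 0}, {"delta_rot": [0.131, -0.041, -0.018], "translation": [-6, 1, -9], "hand": 0}]
--0
[{"delta_rot": [0, 0, 0], "translation": [0, 34, 0], "hand": 0}, {"delta_rot": [0, 0, 0], "translation": [0, 35, 0], "hand": 0}]
```

View pics/w16.png

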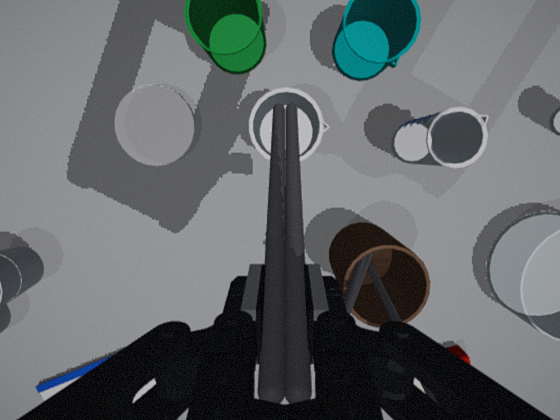

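View pics/s16.png

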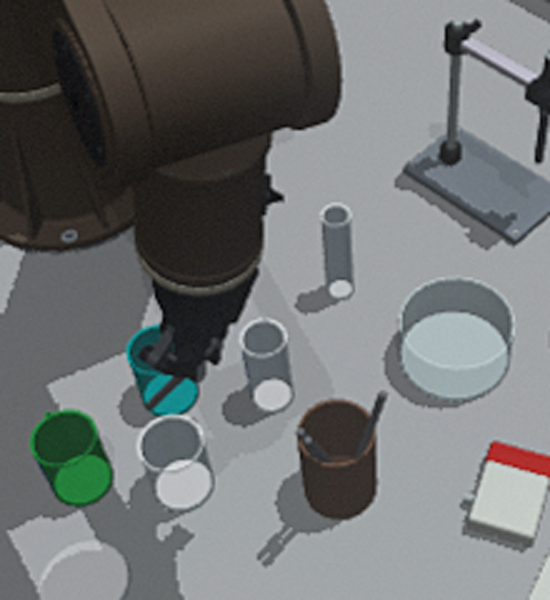

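Call:
send_rows:
  deltas:
    - {"delta_rot": [0.131, -0.041, -0.018], "translation": [-4, 10, 0], "hand": 0}
    - {"delta_rot": [0.132, -0.041, -0.019], "translation": [-4, 9, -2], "hand": 0}
    - {"delta_rot": [0.131, -0.041, -0.018], "translation": [-2, 10, -3], "hand": 0}
    - {"delta_rot": [0.132, -0.041, -0.019], "translation": [-2, 9, -4], "hand": 0}
    - {"delta_rot": [0.131, -0.041, -0.018], "translation": [-3, 8, -4], "hand": 0}
    - {"delta_rot": [0.131, -0.041, -0.018], "translation": [-3, 7, -6], "hand": 0}
    - {"delta_rot": [0.132, -0.041, -0.019], "translation": [-3, 7, -7], "hand": 0}
    - {"delta_rot": [0.131, -0.041, -0.018], "translation": [-4, 5, -7], "hand": 0}
    - {"delta_rot": [0.132, -0.042, -0.019], "translation": [-4, 5, -8], "hand": 0}
    - {"delta_rot": [0.131, -0.041, -0.018], "translation": [-4, 3, -8], "hand": 0}

```text
t: 22.75
ee_pos: [0.5408, -0.1986, 0.3184]
tool_rot: [[0.026, 0.966, 0.257], [-0.362, 0.249, -0.899], [-0.932, -0.069, 0.356]]
force: [-0.3, -0.1, -0.7]
finger_gap: 0.188
```

Call:
send_rows:
  deltas:
    - {"delta_rot": [0.132, -0.041, -0.019], "translation": [-5, 3, -8], "hand": 0}
    - {"delta_rot": [0.131, -0.041, -0.018], "translation": [-6, 1, -9], "hand": 0}
    - {"delta_rot": [0, 0, 0], "translation": [0, 0, 0], "hand": 0}

```text
t: 23.12
ee_pos: [0.5416, -0.1775, 0.3215]
tool_rot: [[0.001, 1.0, 0.002], [-0.439, 0.002, -0.898], [-0.898, -0.0, 0.439]]
force: [0.1, -0.5, -1.2]
finger_gap: 0.19
```

```bash
python3 - <<'E'
from rodplan import *
st=where()
p,d,W,st=snap('wrist','w17')
p,d,W,_=snap('scene','s17',(130,80,350,320),2.5)
print('bottom',st['ee_pos']+st['tool_rot']@G-.179*(st['tool_rot']@ut))
s=plan([(tcp_for_bottom((.609,-.184,.155),Rf),Rf,0)])
s=plan([(tcp_for_bottom((.609,-.184,.012),Rf),Rf,0,36)],start=s)
E
```

```text
t 23.12 pos [ 0.5416 -0.1775  0.3215] yaw 0.1 tilt [ 0.001 -0.439 -0.898] F [ 0.1 -0.5 -1.2] gap 0.19 J [ -5.  16. 102. -29.  63.   9.]
bottom [ 0.54159629 -0.18364647  0.1601552 ]
--0
[{"delta_rot": [0.002, 0, -0.001], "translation": [2, 34, -1], "hand": 0}, {"delta_rot": [0.001, 0, 0], "translation": [3, 33, -2], "hand": 0}]
--0
[{"delta_rot": [0, 0, 0], "translation": [32, 0, -16], "hand": 0}, {"delta_rot": [0, 0, 0], "translation": [32, 0, -15], "hand": 0}, {"delta_rot": [0, 0, 0], "translation": [32, 0, -16], "hand": 0}, {"delta_rot": [0, 0, 0], "translation": [32, 0, -15], "hand": 0}]
```

View pics/w17.png

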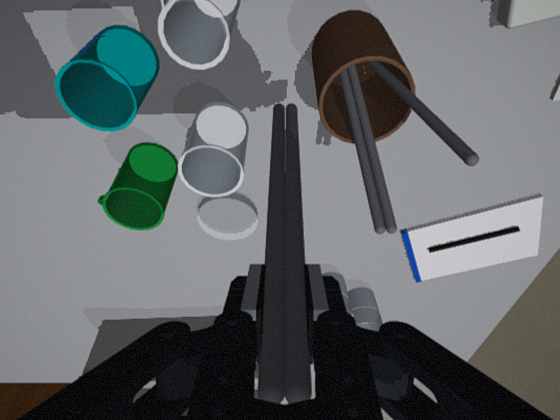

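View pics/s17.png

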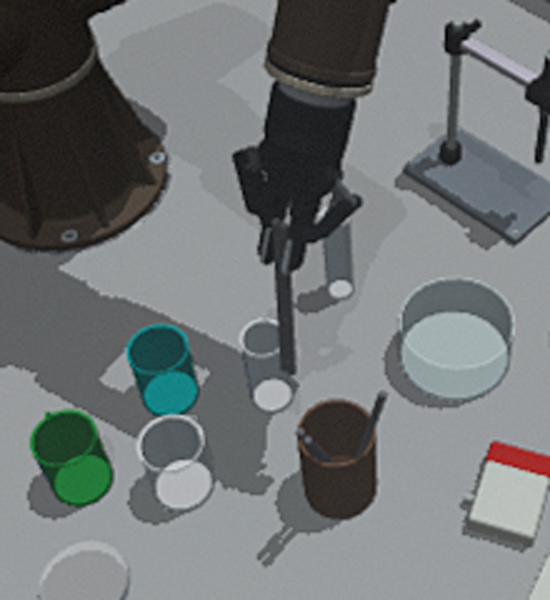

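Call:
send_rows:
  deltas:
    - {"delta_rot": [0, 0, 0], "translation": [0, 34, 0], "hand": 0}
    - {"delta_rot": [0, 0, 0], "translation": [2, 33, -1], "hand": 0}
    - {"delta_rot": [0, 0, 0], "translation": [0, 0, 0], "hand": 0}

```text
t: 23.6
ee_pos: [0.61, -0.1794, 0.3195]
tool_rot: [[0.001, 1.0, 0.001], [-0.439, 0.002, -0.899], [-0.899, 0.001, 0.439]]
force: [-0.6, 0.3, -0.7]
finger_gap: 0.189
```

```bash
python3 - <<'E'
from rodplan import *
st=where()
p,d,W,st=snap('wrist','w18')
p,d,W,_=snap('scene','s18',(230,150,310,310),4)
print('bottom',st['ee_pos']+st['tool_rot']@G-.179*(st['tool_rot']@ut))
E
```

```text
t 23.6 pos [ 0.61   -0.1794  0.3195] yaw 0.1 tilt [ 0.001 -0.439 -0.899] F [-0.6  0.3 -0.7] gap 0.189 J [ -4.  22.  94. -29.  66.   8.]
bottom [ 0.61013517 -0.1854605   0.15819333]
```

View pics/w18.png

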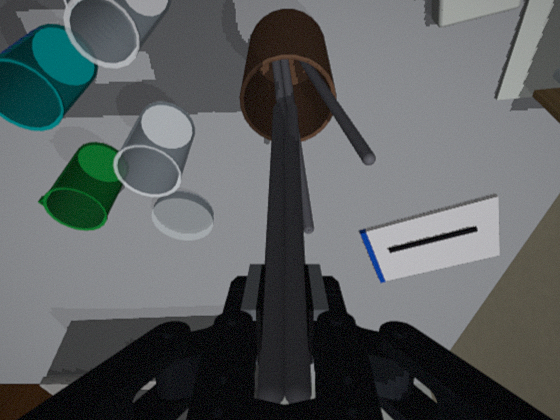

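View pics/s18.png

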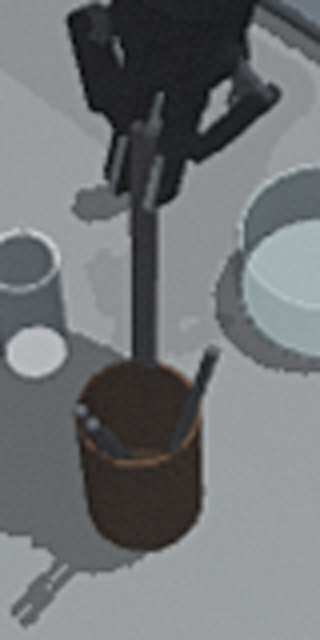

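```bash
python3 - <<'E'
from rodplan import *
st=robot.state()
print((proj('scene',[[.610,-.1855,.158],[.611,-.2,.12],[.611,-.2+.042,.12]])-[230,150])*4)
print(proj('wrist',[[.610,-.1855,.158],[.611,-.2,.12]],st))
print(ray('wrist',285,101,.158,st),ray('wrist',287,96,.12,st), ray('scene',230+143/4,150+365/4,.158), ray('scene',230+140/4,150+411/4,.12))
E
```

```text
[[145.90879328 360.45736776]
 [137.12672753 408.15595821]
 [172.54518935 363.34322759]]
[[287.01880213 109.72342824]
 [287.85714175 102.75559836]]
[ 0.60843935 -0.17826806  0.158     ] [ 0.61021908 -0.19372087  0.12      ] [ 0.61040299 -0.18941252  0.158     ] [ 0.61385294 -0.20077683  0.12      ]
```

Call:
send_rows:
  deltas:
    - {"delta_rot": [0, 0, 0], "translation": [32, 0, -16], "hand": 0}
    - {"delta_rot": [0, 0, 0], "translation": [32, 0, -15], "hand": 0}
    - {"delta_rot": [0, 0, 0], "translation": [32, 0, -16], "hand": 0}
    - {"delta_rot": [0, 0, 0], "translation": [29, 0, -14], "hand": 0}
    - {"delta_rot": [0, 0, 0], "translation": [0, 0, 0], "hand": 0}

```text
t: 24.32
ee_pos: [0.6066, -0.1789, 0.1794]
tool_rot: [[-0.003, 1.0, 0.002], [-0.439, 0.0, -0.899], [-0.899, -0.003, 0.439]]
force: [0.1, -0.3, -0.7]
finger_gap: 0.192
```

```bash
python3 - <<'E'
from rodplan import *
st=where()
p,d,W,st=snap('wrist','w19')
p,d,W,_=snap('scene','s19',(230,150,310,310),4)
print('bottom',st['ee_pos']+st['tool_rot']@G-.179*(st['tool_rot']@ut))
E
```

```text
t 24.32 pos [ 0.6066 -0.1789  0.1794] yaw 0.0 tilt [-0.003 -0.439 -0.899] F [ 0.1 -0.3 -0.7] gap 0.192 J [ -4.  30. 102. -34.  51.  18.]
bottom [ 0.60611787 -0.18501022  0.01806978]
```

View pics/w19.png

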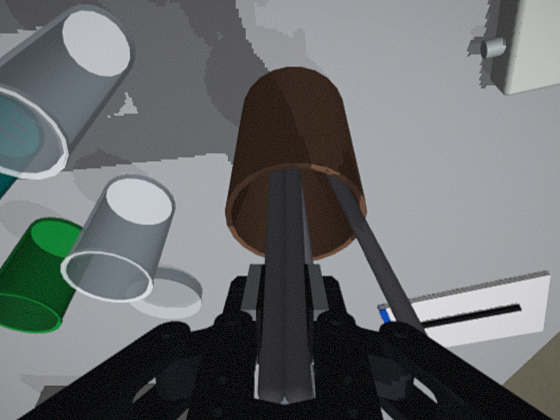

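View pics/s19.png

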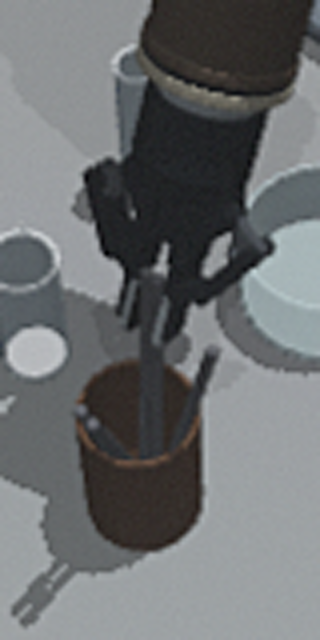

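Call:
send_rows:
  deltas:
    - {"delta_rot": [0, 0, 0], "translation": [3, 0, -2], "hand": 0}
    - {"delta_rot": [0, 0, 0], "translation": [0, 0, 0], "hand": 35}
    - {"delta_rot": [0, 0, 0], "translation": [0, 0, 0], "hand": 35}
    - {"delta_rot": [0, 0, 0], "translation": [-20, 0, 0], "hand": 35}
    - {"delta_rot": [0, 0, 0], "translation": [-40, 0, 0], "hand": 35}
    - {"delta_rot": [0, 0, 0], "translation": [-50, 0, 0], "hand": 35}
    - {"delta_rot": [0, 0, 0], "translation": [-30, 0, 0], "hand": 35}
    - {"delta_rot": [0, 0, 0], "translation": [0, 0, 0], "hand": 35}

```text
t: 25.42
ee_pos: [0.6099, -0.1152, 0.3069]
tool_rot: [[0.007, 1.0, -0.001], [-0.439, 0.002, -0.898], [-0.898, 0.006, 0.439]]
force: [-0.6, -0.3, -0.9]
finger_gap: 0.347
```

```bash
python3 - <<'E'
from rodplan import *
st=where()
p,d,W,st=snap('wrist','w20')
p,d,W,_=snap('scene','s20',(130,80,350,320),2.5)
snap('top','t20',(90,170,440,330),2.2)
for n in('jar','low_beaker','dish','tall_beaker','tube'):
  for r in robot.landmark_of('scene',n)[:3]: print('scene',n,np.round(r['position'],3),r['p'])
E
```

```text
t 25.43 pos [ 0.6099 -0.1152  0.3069] yaw 0.1 tilt [ 0.007 -0.439 -0.898] F [-0.6 -0.3 -0.9] gap 0.347 J [  2.  22.  95. -29.  66.  14.]
scene jar [ 0.616 -0.197  0.   ] 0.84
scene low_beaker [ 0.369 -0.209 -0.002] 0.78
scene low_beaker [ 0.457 -0.301  0.001] 0.72
scene low_beaker [ 0.364 -0.356  0.002] 0.58
scene dish [ 0.63   0.029 -0.   ] 0.91
scene tall_beaker [ 0.474 -0.145 -0.005] 0.56
scene tube [0.446 0.043 0.003] 0.56
```

View pics/w20.png

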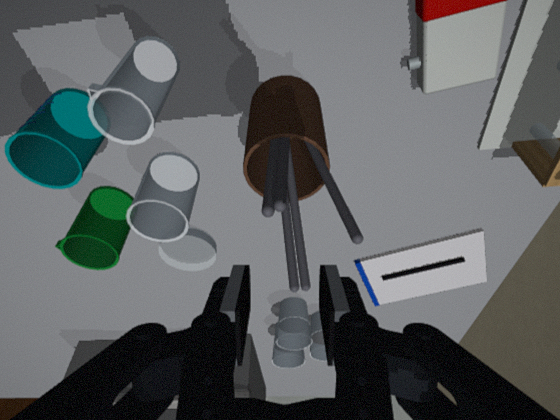

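View pics/s20.png

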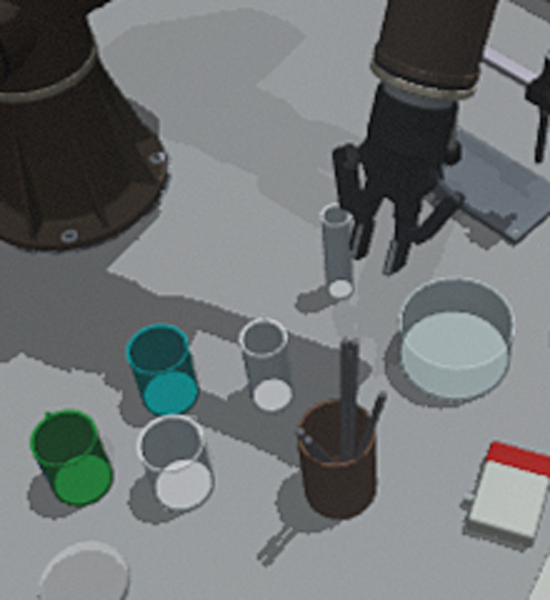

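View pics/t20.png

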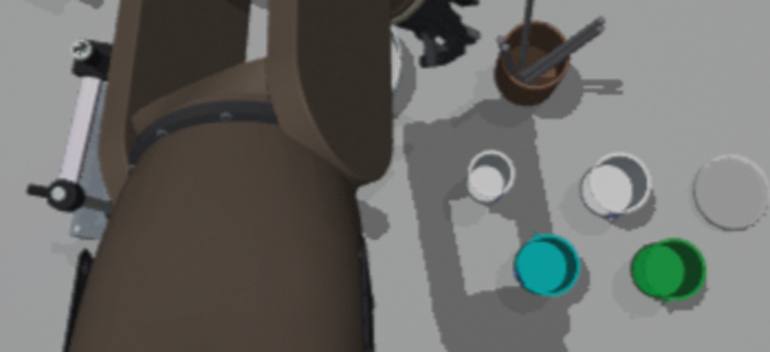

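```bash
python3 - <<'E'
from h import *
plan([((.53,-.2,.31),Rdown(0,-5),100),((.46,-.27,.22),0,100)])
E
```

```text
--0
[{"delta_rot": [0, 0.123, 0], "translation": [10, -26, 26], "hand": 100}, {"delta_rot": [0, 0.122, 0], "translation": [7, -26, 27], "hand": 100}, {"delta_rot": [0, 0.123, 0], "translation": [3, -26, 27], "hand": 100}, {"delta_rot": [0, 0.029, 0], "translation": [32, -23, 21], "hand": 100}, {"delta_rot": [0, 0.029, 0], "translation": [31, -24, 22], "hand": 100}, {"delta_rot": [0, 0.029, 0], "translation": [31, -23, 22], "hand": 100}]
```

Call:
send_rows:
  deltas:
    - {"delta_rot": [0, 0.123, 0], "translation": [10, -26, 26], "hand": 100}
    - {"delta_rot": [0, 0.122, 0], "translation": [7, -26, 27], "hand": 100}
    - {"delta_rot": [0, 0.123, 0], "translation": [3, -26, 27], "hand": 100}
    - {"delta_rot": [0, 0.029, 0], "translation": [32, -23, 21], "hand": 100}
    - {"delta_rot": [0, 0.029, 0], "translation": [31, -24, 22], "hand": 100}
    - {"delta_rot": [0, 0.029, 0], "translation": [31, -23, 22], "hand": 100}
    - {"delta_rot": [0, 0, 0], "translation": [0, 0, 0], "hand": 100}

```text
t: 26.7
ee_pos: [0.458, -0.2706, 0.218]
tool_rot: [[-0.003, 1.0, -0.003], [0.003, -0.003, -1.0], [-1.0, -0.003, -0.003]]
force: [0.1, -0.3, 1.5]
finger_gap: 0.996
```

```bash
cat >> h.py <<'E'
def rim(W,c,rad,z,tol=.006,r0=None):
    """fit circle of known radius to rim points (outer edges) near height z"""
    zz=W[...,2];m=(abs(zz-z)<tol)&(np.hypot(W[...,0]-c[0],W[...,1]-c[1])<rad*1.4)
    q=W[m][:,:2]
    from scipy.optimize import least_squares
    f=lambda p:np.hypot(q[:,0]-p[0],q[:,1]-p[1])-p[2]
    s=least_squares(f,[*c,rad],loss='soft_l1',f_scale=.002)
    return s.x,len(q)
E
python3 - <<'E'
from h import *
st=where()
p,d,W,st=snap('wrist','w21')
print(rim(W,(.46,-.298),.0335,.095))
for r in robot.landmark_of('wrist','low_beaker')[:3]: print(np.round(r['position'],4),r['p'])
p,d,W,_=snap('top')
print(rim(W,(.46,-.298),.0335,.095))
for r in robot.landmark_of('top','low_beaker')[:3]: print(np.round(r['position'],4),r['p'])
p,d,W,_=snap('scene')
print(rim(W,(.46,-.298),.0335,.095))
E
```

```text
t 26.7 pos [ 0.458  -0.2706  0.218 ] yaw -0.2 tilt [-0.003  0.003 -1.   ] F [ 0.1 -0.3  1.5] gap 0.996 J [-34.  19. 108.   0.  53. -34.]
(array([ 0.46048958, -0.29541413,  0.03374939]), 1825)
[ 0.3681 -0.2079  0.0024] 0.63
[ 0.4582 -0.2954 -0.002 ] 0.59
[ 0.3581 -0.3505 -0.0014] 0.59
(array([ 0.44592516, -0.28520182,  0.0165457 ]), 15)
[ 0.4583 -0.2958  0.0015] 0.7
[ 0.3576 -0.3531  0.0029] 0.6
(array([ 0.46002964, -0.29736253,  0.03375773]), 170)
```

View pics/w21.png

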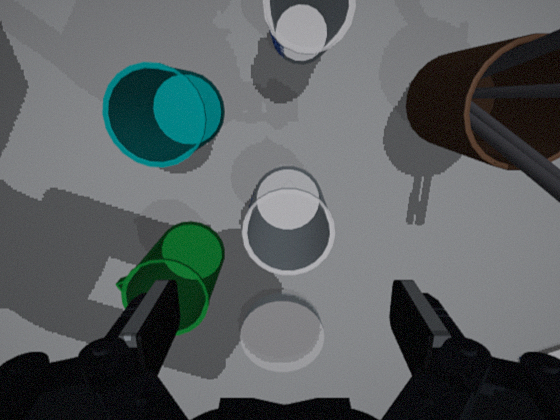

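```bash
python3 - <<'E'
from h import *
s=plan([((.4603,-.2963,.12),0,100),((.4603,-.2963,.062),0,100,30)])
E
```

```text
--0
[{"delta_rot": [0, 0, -0.001], "translation": [34, -1, 9], "hand": 100}, {"delta_rot": [0.001, 0, -0.001], "translation": [33, 0, 9], "hand": 100}, {"delta_rot": [0, 0.001, -0.001], "translation": [34, -1, 9], "hand": 100}, {"delta_rot": [0, 0, 0], "translation": [29, 0, 0], "hand": 100}, {"delta_rot": [0, 0, 0], "translation": [29, 1, 0], "hand": 100}]
```

```bash
python3 - <<'E'
from h import *
st=where();print(st['tool_rot'].round(4))
s=plan([((.4603,-.2963,.12),0,100),((.4603,-.2963,.062),0,100,30)]);print(s)
E
```

```text
t 26.95 pos [ 0.4616 -0.2693  0.221 ] yaw 0.1 tilt [ 0.003 -0.001 -1.   ] F [0.3 0.3 0.3] gap 1.003 J [-34.  19. 107.   0.  54. -34.]
[[ 2.5e-03  1.0e+00  9.0e-04]
 [-7.0e-04  1.0e-03 -1.0e+00]
 [-1.0e+00  2.5e-03  7.0e-04]]
--0
[{"delta_rot": [0, 0, -0.001], "translation": [34, -1, 9], "hand": 100}, {"delta_rot": [0.001, 0, -0.001], "translation": [33, 0, 9], "hand": 100}, {"delta_rot": [0, 0.001, -0.001], "translation": [34, -1, 9], "hand": 100}, {"delta_rot": [0, 0, 0], "translation": [29, 0, 0], "hand": 100}, {"delta_rot": [0, 0, 0], "translation": [29, 1, 0], "hand": 100}]
(array([ 0.46078052, -0.29637893,  0.06202358]), array([[-4.86824520e-04,  9.99999880e-01, -5.06883089e-05],
       [ 2.89191622e-04, -5.05475272e-05, -9.99999957e-01],
       [-9.99999840e-01, -4.86839158e-04, -2.89166980e-04]]))
```

Call:
send_rows:
  deltas:
    - {"delta_rot": [0, 0, 0], "translation": [34, -1, 9], "hand": 100}
    - {"delta_rot": [0, 0, 0], "translation": [33, 0, 9], "hand": 100}
    - {"delta_rot": [0, 0, 0], "translation": [30, 0, 9], "hand": 100}
    - {"delta_rot": [0, 0, 0], "translation": [0, 0, 0], "hand": 100}
    - {"delta_rot": [0, 0, 0], "translation": [0, 0, 0], "hand": 100}

```text
t: 27.58
ee_pos: [0.4607, -0.2964, 0.1245]
tool_rot: [[0.002, 1.0, 0.001], [-0.001, 0.001, -1.0], [-1.0, 0.002, 0.001]]
force: [0.8, 0.1, 1.0]
finger_gap: 0.998
```

```bash
python3 - <<'E'
from h import *
st=where()
p,d,W,st=snap('wrist','w22')
print(rim(W,(.46,-.298),.0335,.095))
s=plan([((.4603,-.2963,.062),0,100,30)])
E
```

```text
t 27.57 pos [ 0.4607 -0.2964  0.1245] yaw 0.0 tilt [ 0.002 -0.001 -1.   ] F [0.8 0.1 1. ] gap 0.998 J [-36.  27. 111.   0.  42. -36.]
(array([ 0.46049474, -0.29509057,  0.03364159]), 4297)
--0
[{"delta_rot": [0, 0, -0.001], "translation": [21, 0, 0], "hand": 100}, {"delta_rot": [0, 0.001, -0.001], "translation": [21, 0, 0], "hand": 100}, {"delta_rot": [0.001, 0, -0.001], "translation": [21, -1, 0], "hand": 100}]
```

View pics/w22.png

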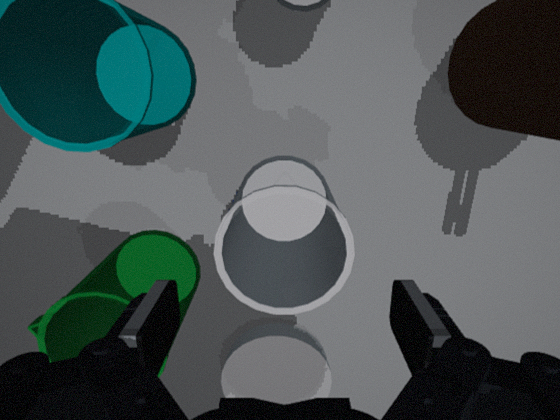

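Call:
send_rows:
  deltas:
    - {"delta_rot": [0, 0, 0], "translation": [21, 0, -0.5], "hand": 100}
    - {"delta_rot": [0, 0, 0], "translation": [21, 0, -0.5], "hand": 100}
    - {"delta_rot": [0, 0, 0], "translation": [20, 0, 0], "hand": 100}
    - {"delta_rot": [0, 0, 0], "translation": [0, 0, 0], "hand": 0}
    - {"delta_rot": [0, 0, 0], "translation": [0, 0, 0], "hand": 0}
    - {"delta_rot": [0, 0, 0], "translation": [0, 0, 0], "hand": 0}
    - {"delta_rot": [0, 0, 0], "translation": [0, 0, 0], "hand": 0}

```text
t: 28.5
ee_pos: [0.4605, -0.2959, 0.0621]
tool_rot: [[0.003, 1.0, 0.0], [-0.001, 0.0, -1.0], [-1.0, 0.003, 0.001]]
force: [0.2, -0.3, 7.4]
finger_gap: 0.796
```

```bash
python3 - <<'E'
from h import *
st=where()
p,d,W,st=snap('wrist','w23')
print(rim(W,(.46,-.298),.0335,.095))
p,d,W,_=snap('scene','s23',(130,80,350,320),2.5)
E
```

```text
t 28.5 pos [ 0.4605 -0.2959  0.0621] yaw 0.0 tilt [ 0.003 -0.001 -1.   ] F [ 0.2 -0.3  7.4] gap 0.796 J [-36.  33. 113.   0.  34. -36.]
(array([ 0.46029473, -0.29482309,  0.03376678]), 10022)
```

View pics/w23.png

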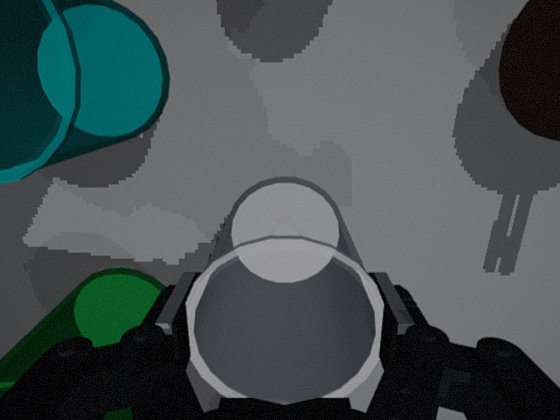

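View pics/s23.png

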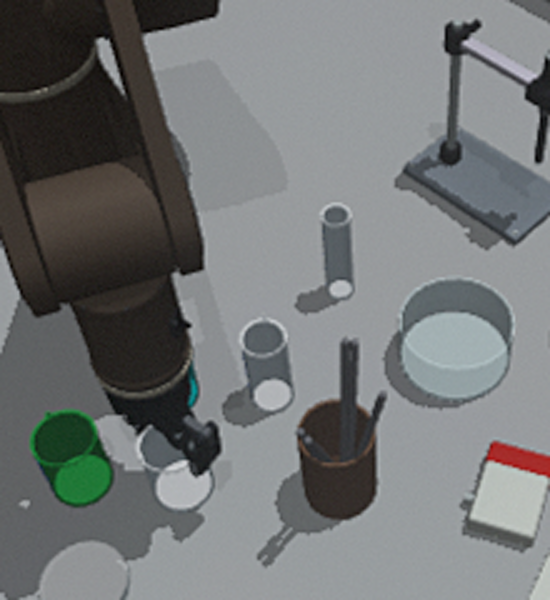

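```bash
python3 - <<'E'
from h import *
for c in('scene','top'):
    p,d,W,_=snap(c)
    print(c,rim(W,(.629,.029),.0685,.07,tol=.005))
    for r in robot.landmark_of(c,'dish')[:1]: print(np.round(r['position'],4),r['p'])
s=plan([((.4605,-.2959,.25),0,0,38)])
s=plan([((.48,-.15,.25),0,0),((.629,.029,.25),0,0)],start=s)
E
```

```text
scene (array([0.62658756, 0.02816024, 0.06820857]), 202)
[6.281e-01 2.960e-02 3.000e-04] 0.76
top (array([0.62635966, 0.02950023, 0.06805237]), 125)
--0
[{"delta_rot": [0, 0, 0], "translation": [-38, 0, 0], "hand": 0}, {"delta_rot": [0, 0, -0.001], "translation": [-37, 0, 0], "hand": 0}, {"delta_rot": [0, 0, 0], "translation": [-38, 0, 0], "hand": 0}, {"delta_rot": [0, 0.001, -0.001], "translation": [-37, 0, 0], "hand": 0}, {"delta_rot": [0, 0, 0], "translation": [-38, 0, 0], "hand": 0}]
--0
[{"delta_rot": [0, 0, 0], "translation": [0, 7, -49], "hand": 0}, {"delta_rot": [0, 0, 0], "translation": [0, 6, -48], "hand": 0}, {"delta_rot": [0, 0, 0], "translation": [0, 7, -49], "hand": 0}, {"delta_rot": [0, 0, 0], "translation": [0, 30, -36], "hand": 0}, {"delta_rot": [0, 0, 0], "translation": [0, 30, -36], "hand": 0}, {"delta_rot": [0, 0, 0], "translation": [0, 29, -35], "hand": 0}, {"delta_rot": [0, 0, 0], "translation": [0, 30, -36], "hand": 0}, {"delta_rot": [0, 0, 0], "translation": [0, 30, -36], "hand": 0}]
```

Call:
send_rows:
  deltas:
    - {"delta_rot": [0, 0, 0], "translation": [-25, 0, 0], "hand": 0}
    - {"delta_rot": [0, 0, 0], "translation": [-37, 0, 0], "hand": 0}
    - {"delta_rot": [0, 0, 0], "translation": [-38, 0, 0], "hand": 0}
    - {"delta_rot": [0, 0, 0], "translation": [-50, 0, 0], "hand": 0}
    - {"delta_rot": [0, 0, 0], "translation": [-38, 0, 0], "hand": 0}

```text
t: 29.42
ee_pos: [0.4598, -0.2957, 0.2517]
tool_rot: [[0.003, 1.0, -0.0], [-0.001, -0.0, -1.0], [-1.0, 0.003, 0.001]]
force: [0.6, 0.4, -1.5]
finger_gap: 0.795
```

Call:
send_rows:
  deltas:
    - {"delta_rot": [0, 0, 0], "translation": [0, 7, -35], "hand": 0}
    - {"delta_rot": [0, 0, 0], "translation": [0, 6, -55], "hand": 0}
    - {"delta_rot": [0, 0, 0], "translation": [0, 7, -56], "hand": 0}
    - {"delta_rot": [0, 0, 0], "translation": [0, 30, -36], "hand": 0}
    - {"delta_rot": [0, 0, 0], "translation": [0, 30, -36], "hand": 0}
    - {"delta_rot": [0, 0, 0], "translation": [0, 29, -35], "hand": 0}
    - {"delta_rot": [0, 0, 0], "translation": [0, 30, -36], "hand": 0}
    - {"delta_rot": [0, 0, 0], "translation": [0, 28, -36], "hand": 0}
    - {"delta_rot": [0, 0, 0], "translation": [0, 0, 0], "hand": 0}
    - {"delta_rot": [0, 0, 0], "translation": [0, 0, 0], "hand": 0}

```text
t: 30.68
ee_pos: [0.6262, 0.0293, 0.2494]
tool_rot: [[0.001, 1.0, 0.001], [-0.0, 0.001, -1.0], [-1.0, 0.001, 0.0]]
force: [0.0, 0.2, -0.4]
finger_gap: 0.79
```

```bash
python3 - <<'E'
from h import *
st=where()
p,d,W,st=snap('wrist','w24')
print('low rim',rim(W,st['ee_pos'][:2],.0335,.095+st['ee_pos'][2]-.062))
print('dish',rim(W,(.627,.029),.0685,.07))
p,d,W,_=snap('scene','s24',(230,100,350,260),4)
print('dish',rim(W,(.627,.029),.0685,.07,.005))
E
```

```text
t 30.68 pos [0.6262 0.0293 0.2494] yaw 0.0 tilt [ 0.001 -0.    -1.   ] F [ 0.   0.2 -0.4] gap 0.79 J [-0. 25. 94. -0. 62. -0.]
low rim (array([0.62609681, 0.0303029 , 0.03380115]), 10041)
dish (array([0.62744306, 0.03017026, 0.06771185]), 1374)
dish (array([0.62648954, 0.02797586, 0.06799608]), 203)
```

View pics/w24.png

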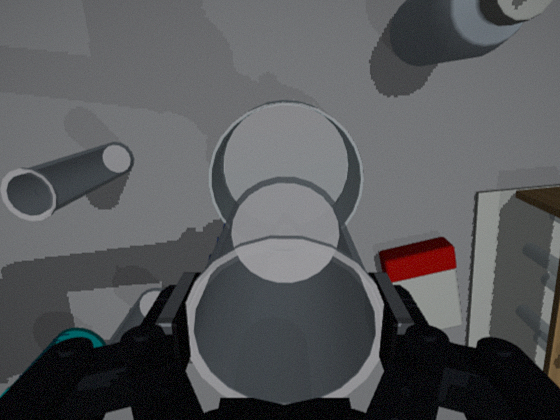

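View pics/s24.png

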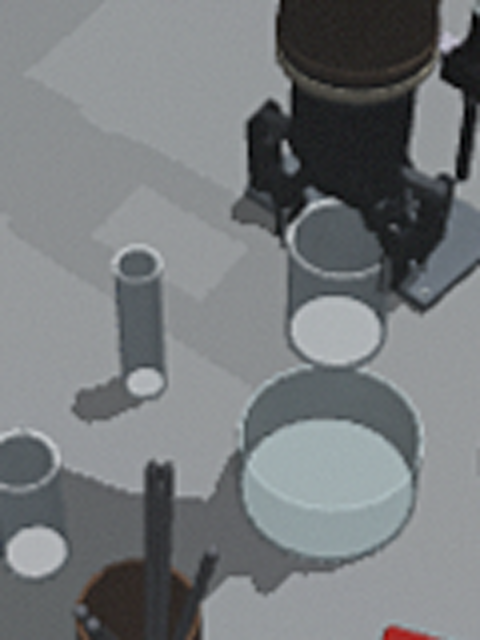

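Call:
send_rows:
  deltas:
    - {"delta_rot": [0, 0, 0], "translation": [40, 0, 0], "hand": 0}
    - {"delta_rot": [0, 0, 0], "translation": [45, 0, 0], "hand": 0}
    - {"delta_rot": [0, 0, 0], "translation": [45, 0, 0], "hand": 0}
    - {"delta_rot": [0, 0, 0], "translation": [35, 0, 0], "hand": 0}
    - {"delta_rot": [0, 0, 0], "translation": [16, 0, 0], "hand": 0}
    - {"delta_rot": [0, 0, 0], "translation": [2, 0, 0], "hand": 0}
    - {"delta_rot": [0, 0, 0], "translation": [0, 0, 0], "hand": 0}

```text
t: 31.65
ee_pos: [0.6278, 0.0292, 0.0678]
tool_rot: [[0.003, 1.0, -0.0], [0.0, -0.0, -1.0], [-1.0, 0.003, -0.0]]
force: [-0.1, -0.6, -0.6]
finger_gap: 0.796
```

Call:
send_rows:
  deltas:
    - {"delta_rot": [0, 0, 0], "translation": [1.5, 0, 0], "hand": 0}
    - {"delta_rot": [0, 0, 0], "translation": [1, 0, 0], "hand": 0}
    - {"delta_rot": [0, 0, 0], "translation": [0, 0, 0], "hand": 0}

```text
t: 32.02
ee_pos: [0.6276, 0.0294, 0.0651]
tool_rot: [[0.003, 1.0, 0.0], [0.0, 0.0, -1.0], [-1.0, 0.003, -0.0]]
force: [-1.0, 0.2, 8.9]
finger_gap: 0.793
```

Contact felt; release and rise.

Call:
send_rows:
  deltas:
    - {"delta_rot": [0, 0, 0], "translation": [0, 0, 0], "hand": 98}
    - {"delta_rot": [0, 0, 0], "translation": [0, 0, 0], "hand": 98}
    - {"delta_rot": [0, 0, 0], "translation": [-5, 0, 0], "hand": 98}
    - {"delta_rot": [0, 0, 0], "translation": [-30, 0, 0], "hand": 98}
    - {"delta_rot": [0, 0, 0], "translation": [-50, 0, 0], "hand": 98}
    - {"delta_rot": [0, 0, 0], "translation": [-50, 0, 0], "hand": 80}
    - {"delta_rot": [0, 0, 0], "translation": [-20, 0, 0], "hand": 80}
    - {"delta_rot": [0, 0, 0], "translation": [0, 0, 0], "hand": 80}
    - {"delta_rot": [0, 0, 0], "translation": [0, 0, 0], "hand": 80}

```text
t: 33.15
ee_pos: [0.6262, 0.0294, 0.2183]
tool_rot: [[0.0, 1.0, 0.0], [0.0, 0.0, -1.0], [-1.0, 0.0, -0.0]]
force: [0.5, 0.1, -0.4]
finger_gap: 0.8
```

```bash
python3 - <<'E'
from h import *
st=where()
p,d,W,st=snap('wrist','w25')
print('low rim',rim(W,(.627,.029),.0335,.098))
print('dish',rim(W,(.627,.029),.0685,.07))
p,d,W,_=snap('scene','s25',(130,80,350,320),2.5)
print('low rim',rim(W,(.627,.029),.0335,.098))
print('dish',rim(W,(.627,.029),.0685,.07,.005))
print('tall',rim(W,(.473,-.144),.0245,.12), rim(W,(.447,.04),.0165,.145))
plan([((.55,-.06,.27),38,80),((.473,-.12,.25),38,80)])
E
```

```text
t 33.15 pos [0.6262 0.0294 0.2183] yaw 0.0 tilt [ 0.  0. -1.] F [ 0.5  0.1 -0.4] gap 0.8 J [-0. 26. 95.  0. 58. -0.]
low rim (array([0.62806229, 0.02919936, 0.03370782]), 1933)
dish (array([0.62743775, 0.03053412, 0.06714605]), 3159)
low rim (array([0.6270168 , 0.02679698, 0.03385164]), 137)
dish (array([0.62620945, 0.02805032, 0.06658204]), 284)
tall (array([ 0.47195197, -0.14388498,  0.02476035]), 112) (array([0.4465576 , 0.03773028, 0.01677805]), 73)
--0
[{"delta_rot": [-0.133, 0, 0], "translation": [-10, -15, 18], "hand": 80}, {"delta_rot": [-0.132, 0, 0], "translation": [-11, -18, 16], "hand": 80}, {"delta_rot": [-0.133, 0, 0], "translation": [-10, -19, 13], "hand": 80}, {"delta_rot": [-0.133, 0, 0], "translation": [-11, -21, 10], "hand": 80}, {"delta_rot": [-0.132, 0, 0], "translation": [-10, -22, 8], "hand": 80}, {"delta_rot": [0, 0, 0], "translation": [10, -49, 0], "hand": 80}, {"delta_rot": [0, 0, 0], "translation": [10, -49, 0], "hand": 80}]
```

View pics/w25.png

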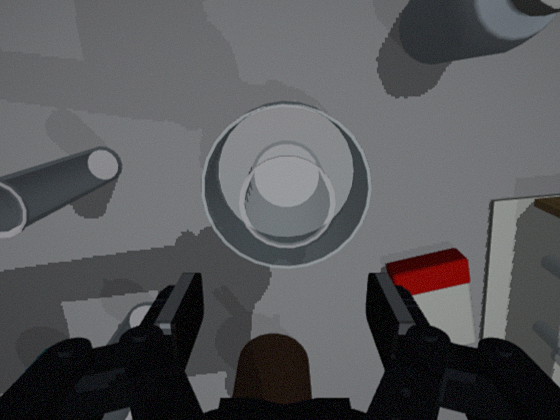

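View pics/s25.png

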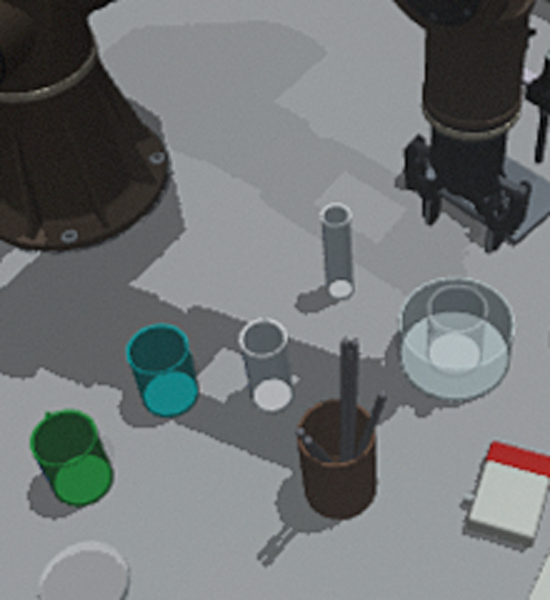

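Call:
send_rows:
  deltas:
    - {"delta_rot": [-0.133, 0, 0], "translation": [-10, -15, 18], "hand": 90}
    - {"delta_rot": [-0.132, 0, 0], "translation": [-11, -18, 16], "hand": 90}
    - {"delta_rot": [-0.133, 0, 0], "translation": [-10, -19, 13], "hand": 90}
    - {"delta_rot": [-0.133, 0, 0], "translation": [-11, -21, 10], "hand": 90}
    - {"delta_rot": [-0.132, 0, 0], "translation": [-10, -22, 8], "hand": 90}
    - {"delta_rot": [0, 0, 0], "translation": [10, -49, 0], "hand": 90}
    - {"delta_rot": [0, 0, 0], "translation": [10, -49, 0], "hand": 90}
    - {"delta_rot": [0, 0, 0], "translation": [0, 0, 0], "hand": 90}
    - {"delta_rot": [0, 0, 0], "translation": [0, 0, 0], "hand": 90}

```text
t: 34.38
ee_pos: [0.4736, -0.1202, 0.2505]
tool_rot: [[0.001, 0.789, 0.615], [0.0, 0.615, -0.789], [-1.0, 0.001, 0.0]]
force: [0.1, -0.4, -0.5]
finger_gap: 0.9
```

```bash
python3 - <<'E'
from h import *
st=where()
p,d,W,st=snap('wrist','w26')
c,n=rim(W,(.472,-.144),.0245,.12);print(c,n)
t=(np.round((c[0]+.472)/2,4),np.round((c[1]-.144)/2,4))
print(t);plan([((*t,.15),38,80,48),((*t,.090),38,80,30)])
E
```

```text
t 34.38 pos [ 0.4736 -0.1202  0.2505] yaw 37.9 tilt [ 0.001  0.    -1.   ] F [ 0.1 -0.4 -0.5] gap 0.9 J [-18.  13. 111.   0.  56. -56.]
[ 0.47217342 -0.14170907  0.02481344] 1282
(np.float64(0.4721), np.float64(-0.1429))
--0
[{"delta_rot": [0, 0, 0], "translation": [34, -5, 6], "hand": 80}, {"delta_rot": [0, 0, -0.001], "translation": [33, -5, 5], "hand": 80}, {"delta_rot": [0, 0.001, 0], "translation": [34, -6, 6], "hand": 80}, {"delta_rot": [0, 0, 0], "translation": [30, 0, 0], "hand": 80}, {"delta_rot": [0, 0, 0], "translation": [30, 0, 0], "hand": 80}]
```

View pics/w26.png

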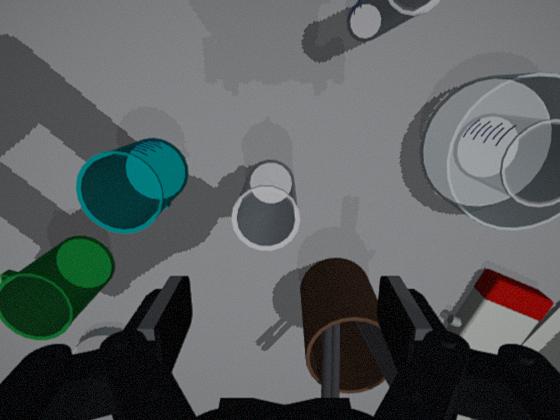

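Call:
send_rows:
  deltas:
    - {"delta_rot": [0, 0, 0], "translation": [34, -5, 6], "hand": 88}
    - {"delta_rot": [0, 0, 0], "translation": [33, -5, 5], "hand": 88}
    - {"delta_rot": [0, 0, 0], "translation": [34, -6, 6], "hand": 88}
    - {"delta_rot": [0, 0, 0], "translation": [30, 0, 0], "hand": 88}
    - {"delta_rot": [0, 0, 0], "translation": [30, 0, 0], "hand": 88}
    - {"delta_rot": [0, 0, 0], "translation": [0, 0, 0], "hand": 88}
    - {"delta_rot": [0, 0, 0], "translation": [0, 0, 0], "hand": 0}
    - {"delta_rot": [0, 0, 0], "translation": [0, 0, 0], "hand": 0}
    - {"delta_rot": [0, 0, 0], "translation": [0, 0, 0], "hand": 0}
    - {"delta_rot": [0, 0, 0], "translation": [0, 0, 0], "hand": 0}

```text
t: 35.67
ee_pos: [0.4727, -0.1436, 0.0912]
tool_rot: [[0.004, 0.788, 0.616], [-0.001, 0.616, -0.788], [-1.0, 0.003, 0.003]]
force: [0.5, 2.3, 9.6]
finger_gap: 0.588
```

```bash
python3 - <<'E'
from h import *
st=where()
p,d,W,st=snap('wrist','w27')
c,n=rim(W,(.472,-.144),.0245,.12);print(c,n)
p,d,W,_=snap('scene','s27',(130,80,350,320),2.5)
print('low rim',rim(W,(.627,.029),.0335,.098))
print('dish',rim(W,(.627,.029),.0685,.07,.005))
E
```

```text
t 35.67 pos [ 0.4727 -0.1436  0.0912] yaw 38.0 tilt [ 0.004 -0.001 -1.   ] F [0.5 2.3 9.6] gap 0.588 J [-20.  27. 119.   0.  34. -58.]
[ 0.47134859 -0.14155998  0.02502852] 7384
low rim (array([0.62722953, 0.02714367, 0.03400519]), 140)
dish (array([0.62663203, 0.02804151, 0.06667807]), 304)
```

View pics/w27.png

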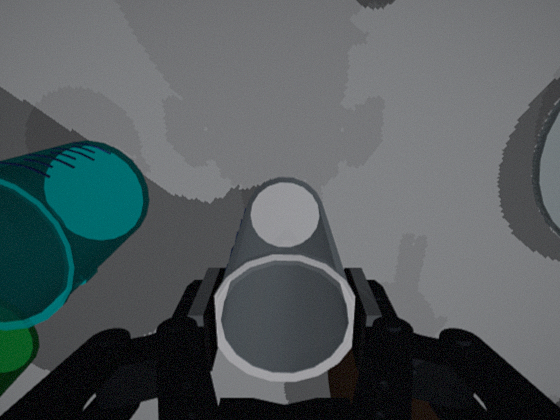

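View pics/s27.png

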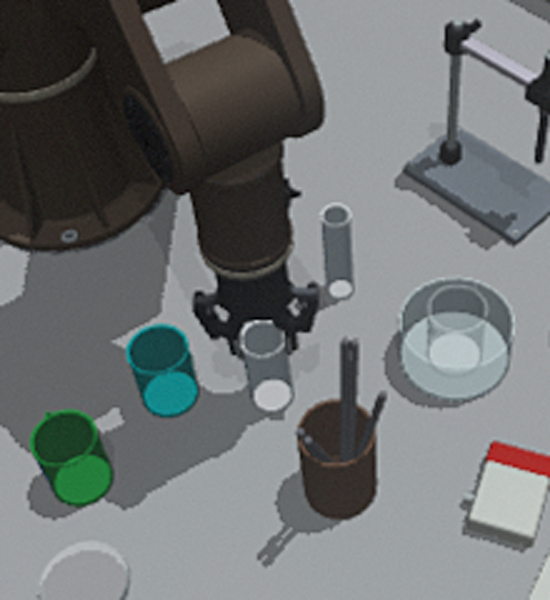

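```bash
python3 - <<'E'
from h import *
s=plan([((.4727,-.1436,.27),38,0,45)])
s=plan([((.6275,.0285,.27),38,0,45)],start=s)
E
```

```text
--0
[{"delta_rot": [0, 0.001, -0.001], "translation": [-45, 0, 0], "hand": 0}, {"delta_rot": [0, 0.001, 0], "translation": [-44, 0, 0], "hand": 0}, {"delta_rot": [0, 0, -0.001], "translation": [-45, 0, 0], "hand": 0}, {"delta_rot": [0, 0.001, -0.001], "translation": [-45, 0, 0], "hand": 0}]
--0
[{"delta_rot": [0, 0, 0], "translation": [0, 38, -7], "hand": 0}, {"delta_rot": [0, 0, 0], "translation": [0, 38, -6], "hand": 0}, {"delta_rot": [0, 0, 0], "translation": [0, 38, -7], "hand": 0}, {"delta_rot": [0, 0, 0], "translation": [0, 38, -7], "hand": 0}, {"delta_rot": [0, 0, 0], "translation": [0, 38, -6], "hand": 0}, {"delta_rot": [0, 0, 0], "translation": [0, 38, -7], "hand": 0}]
```

Call:
send_rows:
  deltas:
    - {"delta_rot": [0, 0, 0], "translation": [-30, 0, 0], "hand": 0}
    - {"delta_rot": [0, 0.001, 0], "translation": [-49, 0, 0], "hand": 0}
    - {"delta_rot": [0, 0.001, -0.001], "translation": [-55, 0, 0], "hand": 0}
    - {"delta_rot": [0, 0.001, -0.001], "translation": [-45, 0, 0], "hand": 0}

```text
t: 36.28
ee_pos: [0.4715, -0.1435, 0.2719]
tool_rot: [[0.0, 0.788, 0.616], [0.0, 0.616, -0.788], [-1.0, 0.0, -0.0]]
force: [1.1, 0.2, -0.3]
finger_gap: 0.582
```

Call:
send_rows:
  deltas:
    - {"delta_rot": [0, 0, 0], "translation": [0, 38, -7], "hand": 0}
    - {"delta_rot": [0, 0, 0], "translation": [0, 38, -6], "hand": 0}
    - {"delta_rot": [0, 0, 0], "translation": [0, 38, -7], "hand": 0}
    - {"delta_rot": [0, 0, 0], "translation": [0, 38, -7], "hand": 0}
    - {"delta_rot": [0, 0, 0], "translation": [0, 38, -6], "hand": 0}
    - {"delta_rot": [0, 0, 0], "translation": [0, 38, -7], "hand": 0}
    - {"delta_rot": [0, 0, 0], "translation": [0, 0, 0], "hand": 0}
    - {"delta_rot": [0, 0, 0], "translation": [0, 0, 0], "hand": 0}
    - {"delta_rot": [0, 0, 0], "translation": [0, 0, 0], "hand": 0}

```text
t: 37.4
ee_pos: [0.6259, 0.0278, 0.2691]
tool_rot: [[-0.002, 0.789, 0.615], [0.001, 0.615, -0.789], [-1.0, -0.001, -0.002]]
force: [0.5, 0.1, 0.0]
finger_gap: 0.579
```

```bash
python3 - <<'E'
from h import *
st=where()
p,d,W,st=snap('wrist','w28')
zr=.12+st['ee_pos'][2]-.0912
print('tall rim',rim(W,st['ee_pos'][:2],.0245,zr))
print('low rim',rim(W,(.627,.029),.0335,.098))
print('dish',rim(W,(.627,.029),.0685,.07))
p,d,W,_=snap('scene','s28',(230,60,350,220),4)
print('tall rim',rim(W,st['ee_pos'][:2],.0245,zr))
print('low rim',rim(W,(.627,.029),.0335,.098))
print('dish',rim(W,(.627,.029),.0685,.07,.005))
E
```

```text
t 37.4 pos [0.6259 0.0278 0.2691] yaw 38.0 tilt [-0.002  0.001 -1.   ] F [0.5 0.1 0. ] gap 0.579 J [ -0.  24.  92.   0.  64. -38.]
tall rim (array([0.6247823 , 0.02981571, 0.02501078]), 7338)
low rim (array([0.62795589, 0.02903853, 0.03375405]), 795)
dish (array([0.6274399 , 0.02995353, 0.06754955]), 1508)
tall rim (array([0.62562234, 0.02668664, 0.02526402]), 144)
low rim (array([0.62716917, 0.02685092, 0.0338115 ]), 135)
dish (array([0.6266774 , 0.0280576 , 0.06656422]), 290)
```

View pics/w28.png

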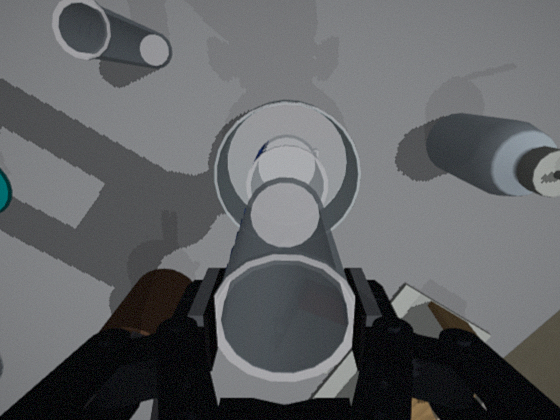

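View pics/s28.png

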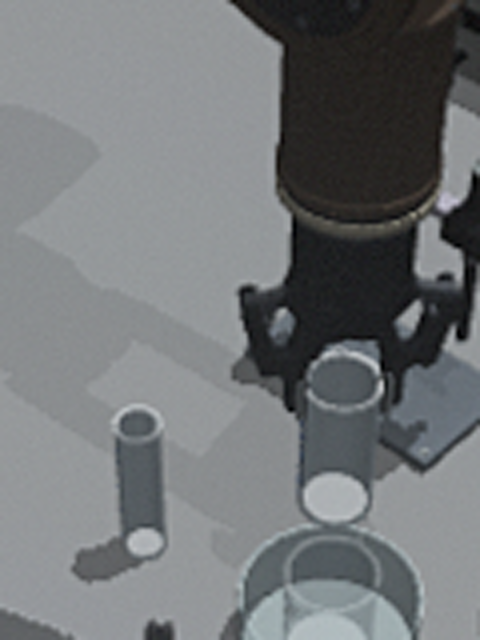

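Call:
send_rows:
  deltas:
    - {"delta_rot": [0, 0, 0], "translation": [35, 1.6, 1.6], "hand": 0}
    - {"delta_rot": [0, 0, 0], "translation": [35, 0, 0], "hand": 0}
    - {"delta_rot": [0, 0, 0], "translation": [0, 0, 0], "hand": 0}
    - {"delta_rot": [0, 0, 0], "translation": [0, 0, 0], "hand": 0}

```text
t: 38.0
ee_pos: [0.6291, 0.028, 0.2001]
tool_rot: [[-0.001, 0.788, 0.615], [0.001, 0.615, -0.788], [-1.0, 0.0, -0.001]]
force: [-0.1, -1.0, -0.4]
finger_gap: 0.584
```

```bash
python3 - <<'E'
from h import *
st=where()
p,d,W,st=snap('wrist','w29')
zr=.12+st['ee_pos'][2]-.0912
print('tall rim',rim(W,st['ee_pos'][:2],.0245,zr))
print('low rim',rim(W,(.627,.029),.0335,.098))
p,d,W,_=snap('scene','s29',(270,130,350,250),5)
print('tall rim',rim(W,st['ee_pos'][:2],.0245,zr))
print('low rim',rim(W,(.627,.029),.0335,.098))
E
```

```text
t 38.0 pos [0.6291 0.028  0.2001] yaw 38.0 tilt [-0.001  0.001 -1.   ] F [-0.1 -1.  -0.4] gap 0.584 J [ -0.  28.  96.   0.  56. -38.]
tall rim (array([0.62792595, 0.02999119, 0.02501321]), 7307)
low rim (array([0.62788117, 0.02923779, 0.03377973]), 1281)
tall rim (array([0.62883545, 0.02702597, 0.02516318]), 137)
low rim (array([0.62717346, 0.02710032, 0.03401255]), 87)
```

View pics/w29.png

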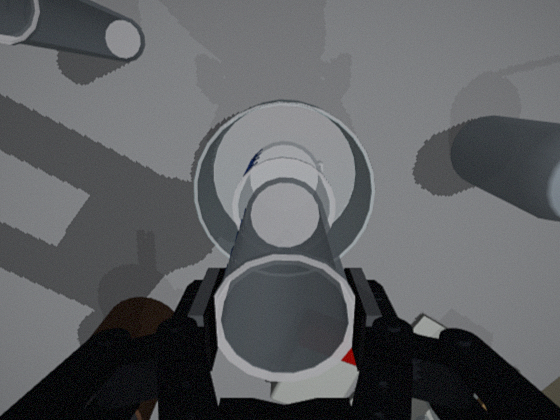

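View pics/s29.png

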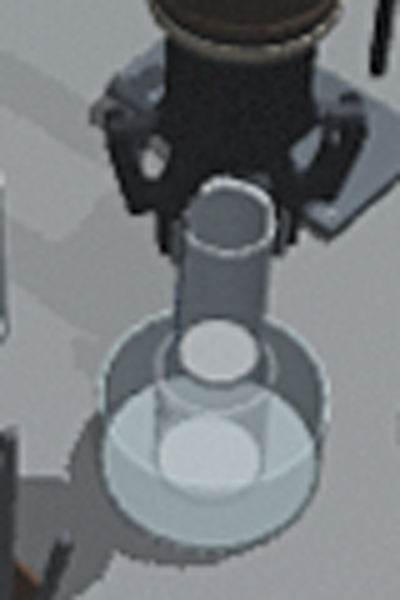

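Call:
send_rows:
  deltas:
    - {"delta_rot": [0, 0, 0], "translation": [15, -0.9, 0], "hand": 0}
    - {"delta_rot": [0, 0, 0], "translation": [25, 0, 0], "hand": 0}
    - {"delta_rot": [0, 0, 0], "translation": [25, 0, 0], "hand": 0}
    - {"delta_rot": [0, 0, 0], "translation": [20, 0, 0], "hand": 0}
    - {"delta_rot": [0, 0, 0], "translation": [12, 0, 0], "hand": 0}
    - {"delta_rot": [0, 0, 0], "translation": [2, 0, 0], "hand": 0}
    - {"delta_rot": [0, 0, 0], "translation": [0, 0, 0], "hand": 0}

```text
t: 38.98
ee_pos: [0.628, 0.0278, 0.1002]
tool_rot: [[-0.001, 0.788, 0.616], [0.001, 0.616, -0.788], [-1.0, -0.0, -0.002]]
force: [-0.7, -0.7, -1.0]
finger_gap: 0.585
```

Call:
send_rows:
  deltas:
    - {"delta_rot": [0, 0, 0], "translation": [2, 0, 0], "hand": 0}
    - {"delta_rot": [0, 0, 0], "translation": [1.5, 0, 0], "hand": 0}
    - {"delta_rot": [0, 0, 0], "translation": [0, 0, 0], "hand": 0}

```text
t: 39.35
ee_pos: [0.6281, 0.0278, 0.0972]
tool_rot: [[-0.001, 0.788, 0.615], [0.001, 0.615, -0.788], [-1.0, 0.0, -0.001]]
force: [-3.0, 0.9, 9.8]
finger_gap: 0.582
```

Call:
send_rows:
  deltas:
    - {"delta_rot": [0, 0, 0], "translation": [-0.5, 0, 0], "hand": 80}
    - {"delta_rot": [0, 0, 0], "translation": [0, 0, 0], "hand": 80}
    - {"delta_rot": [0, 0, 0], "translation": [0, 0, 0], "hand": 80}
    - {"delta_rot": [0, 0, 0], "translation": [-20, 0, 0], "hand": 80}
    - {"delta_rot": [0, 0, 0], "translation": [-50, 0, 0], "hand": 80}
    - {"delta_rot": [0, 0, 0], "translation": [-50, 0, 0], "hand": 80}
    - {"delta_rot": [0, 0, 0], "translation": [-30, 0, 0], "hand": 80}
    - {"delta_rot": [0, 0, 0], "translation": [0, 0, 0], "hand": 80}
    - {"delta_rot": [0, 0, 0], "translation": [0, 0, 0], "hand": 80}

```text
t: 40.48
ee_pos: [0.6275, 0.0277, 0.246]
tool_rot: [[-0.003, 0.788, 0.616], [0.001, 0.616, -0.788], [-1.0, -0.002, -0.003]]
force: [0.2, 0.8, -1.0]
finger_gap: 0.801
```

```bash
python3 - <<'E'
from h import *
st=where()
p,d,W,st=snap('wrist','w30')
print('tall rim',rim(W,st['ee_pos'][:2],.0245,.126))
print('low rim',rim(W,(.627,.029),.0335,.098))
p,d,W,_=snap('scene','s30',(210,60,350,240),4)
print('tall rim',rim(W,st['ee_pos'][:2],.0245,.126))
print('low rim',rim(W,(.627,.029),.0335,.098))
print('tube',rim(W,(.447,.038),.0165,.145))
for r in robot.landmark_of('scene','tube')[:2]: print(np.round(r['position'],4),r['p'])
plan([((.447,.06,.28),0,80)])
E
```

```text
t 40.48 pos [0.6275 0.0277 0.246 ] yaw 38.0 tilt [-0.003  0.001 -1.   ] F [ 0.2  0.8 -1. ] gap 0.801 J [ -0.  25.  93.   0.  62. -38.]
tall rim (array([0.62726089, 0.02953292, 0.02482656]), 1423)
low rim (array([0.62569063, 0.03229353, 0.03080471]), 1448)
tall rim (array([0.62694804, 0.02709985, 0.0249197 ]), 106)
low rim (array([0.62945196, 0.0246564 , 0.02901332]), 162)
tube (array([0.44662101, 0.037898  , 0.01706403]), 69)
[4.482e-01 4.170e-02 3.000e-04] 0.6
--0
[{"delta_rot": [0.133, -0.001, 0.001], "translation": [-7, -24, -27], "hand": 80}, {"delta_rot": [0.132, 0, 0], "translation": [-7, -28, -24], "hand": 80}, {"delta_rot": [0.133, -0.001, 0.001], "translation": [-6, -31, -20], "hand": 80}, {"delta_rot": [0.132, 0, 0.001], "translation": [-7, -33, -16], "hand": 80}, {"delta_rot": [0.133, -0.001, 0], "translation": [-7, -35, -11], "hand": 80}]
```

View pics/w30.png

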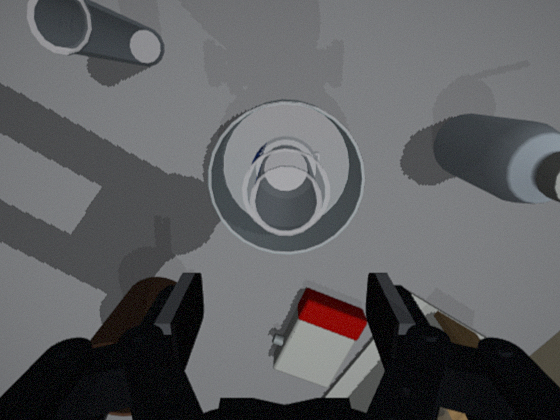

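View pics/s30.png

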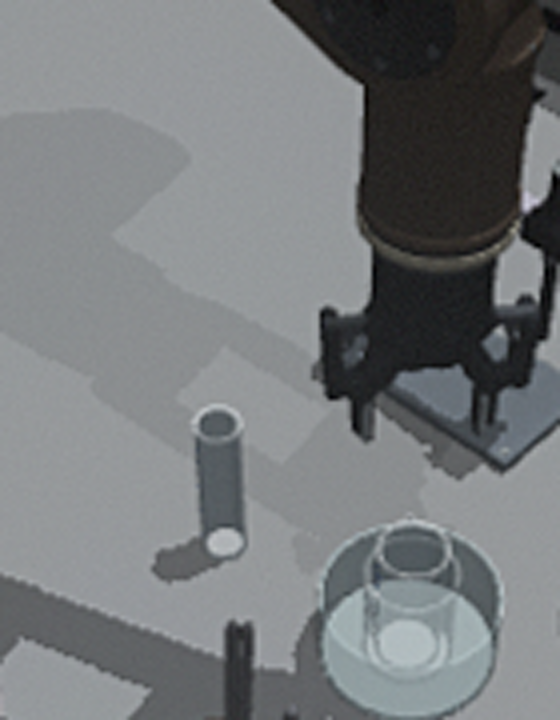

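```bash
python3 - <<'E'
from h import *
plan([((.447,.05,.27),38,70)])
E
```

```text
--0
[{"delta_rot": [0, -0.001, 0.001], "translation": [-6, -32, -32], "hand": 70}, {"delta_rot": [0, -0.001, 0], "translation": [-6, -32, -32], "hand": 70}, {"delta_rot": [0, -0.001, 0.001], "translation": [-6, -32, -32], "hand": 70}, {"delta_rot": [0, 0, 0], "translation": [-6, -32, -33], "hand": 70}]
```

Call:
send_rows:
  deltas:
    - {"delta_rot": [0, -0.001, 0.001], "translation": [-6, -32, -32], "hand": 70}
    - {"delta_rot": [0, -0.001, 0], "translation": [-6, -32, -32], "hand": 70}
    - {"delta_rot": [0, 0, 0], "translation": [-6, -32, -32], "hand": 70}
    - {"delta_rot": [0, 0, 0], "translation": [-6, -32, -33], "hand": 70}
    - {"delta_rot": [0, 0, 0], "translation": [0, 0, 0], "hand": 70}
    - {"delta_rot": [0, 0, 0], "translation": [0, 0, 0], "hand": 70}
    - {"delta_rot": [0, 0, 0], "translation": [0, 0, 0], "hand": 70}

```text
t: 41.5
ee_pos: [0.4484, 0.0504, 0.2705]
tool_rot: [[-0.0, 0.788, 0.615], [0.0, 0.615, -0.788], [-1.0, -0.0, -0.0]]
force: [1.0, -0.3, 0.3]
finger_gap: 0.696
```

```bash
python3 - <<'E'
from h import *
st=where()
p,d,W,st=snap('wrist','w31')
c,n=rim(W,(.447,.039),.0165,.145);print(c,n)
p,d,W,_=snap('scene','s31',(130,80,350,320),2.5)
c2,n=rim(W,(.447,.039),.0165,.145);print(c2,n)
t=((c+c2)/2)[:2]; print(t)
plan([((*t,.17),38,70,40),((*t,.117),38,70,30)])
E
```

```text
t 41.5 pos [0.4484 0.0504 0.2705] yaw 38.0 tilt [-0.  0. -1.] F [ 1.  -0.3  0.3] gap 0.696 J [  3.   9. 113.   0.  58. -35.]
[0.44732337 0.03996344 0.01678912] 855
[0.44677979 0.03816143 0.01685038] 69
[0.44705158 0.03906243]
--0
[{"delta_rot": [0, 0, 0], "translation": [33, -3, 3], "hand": 70}, {"delta_rot": [0, 0, 0], "translation": [34, -2, 3], "hand": 70}, {"delta_rot": [0, -0.001, 0], "translation": [33, -3, 2], "hand": 70}, {"delta_rot": [0, 0, 0], "translation": [27, 0, 0], "hand": 70}, {"delta_rot": [0, 0, 0], "translation": [26, 0, 0], "hand": 70}]
```

View pics/w31.png

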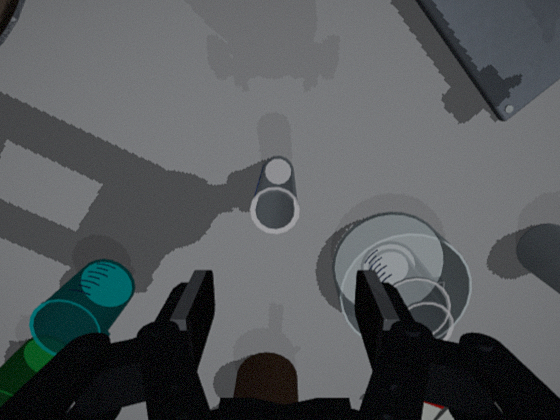

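View pics/s31.png

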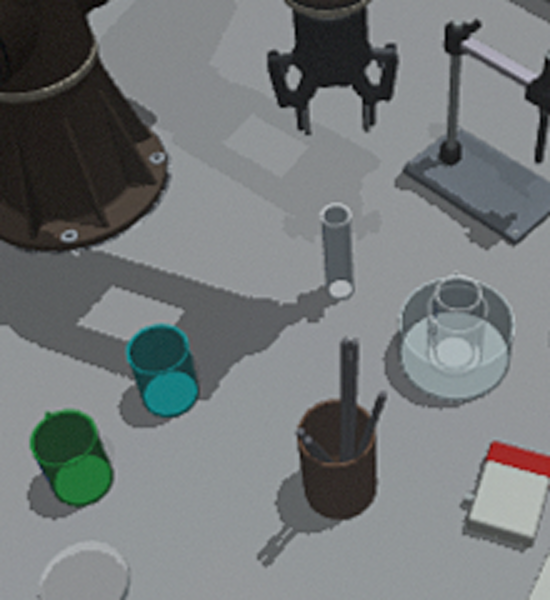

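Call:
send_rows:
  deltas:
    - {"delta_rot": [0, 0, 0], "translation": [33, -3, 3], "hand": 70}
    - {"delta_rot": [0, 0, 0], "translation": [34, -2.5, 3], "hand": 70}
    - {"delta_rot": [0, 0, 0], "translation": [33, -2.5, 2.5], "hand": 70}
    - {"delta_rot": [0, 0, 0], "translation": [27, 0, 0], "hand": 70}
    - {"delta_rot": [0, 0, 0], "translation": [26, 0, 0], "hand": 70}
    - {"delta_rot": [0, 0, 0], "translation": [0, 0, 0], "hand": 70}
    - {"delta_rot": [0, 0, 0], "translation": [0, 0, 0], "hand": 0}
    - {"delta_rot": [0, 0, 0], "translation": [0, 0, 0], "hand": 0}
    - {"delta_rot": [0, 0, 0], "translation": [0, 0, 0], "hand": 0}
    - {"delta_rot": [0, 0, 0], "translation": [0, 0, 0], "hand": 0}

```text
t: 42.85
ee_pos: [0.4475, 0.0389, 0.1189]
tool_rot: [[0.002, 0.788, 0.616], [0.0, 0.616, -0.788], [-1.0, 0.002, 0.001]]
force: [-1.0, 0.3, 8.6]
finger_gap: 0.409
```

```bash
python3 - <<'E'
from h import *
st=where()
p,d,W,st=snap('wrist','w32')
c,n=rim(W,(.447,.039),.0165,.145);print(c,n)
s=plan([((*st['ee_pos'][:2],.31),38,0,50)])
s=plan([((.6275,.028,.31),38,0,45)],start=s)
E
```

```text
t 42.85 pos [0.4475 0.0389 0.1189] yaw 38.0 tilt [ 0.002  0.    -1.   ] F [-1.   0.3  8.6] gap 0.409 J [  1.  21. 123.   0.  35. -37.]
[0.4465375  0.04045279 0.01695453] 4402
--0
[{"delta_rot": [0, 0, 0], "translation": [-48, 0, 0], "hand": 0}, {"delta_rot": [0, 0.001, -0.001], "translation": [-48, 0, 0], "hand": 0}, {"delta_rot": [0, 0, 0], "translation": [-47, 0, 0], "hand": 0}, {"delta_rot": [0, 0, -0.001], "translation": [-48, 0, 0], "hand": 0}]
--0
[{"delta_rot": [0, 0, 0], "translation": [0, 34, 30], "hand": 0}, {"delta_rot": [0, 0, 0], "translation": [0, 34, 30], "hand": 0}, {"delta_rot": [0, 0, 0], "translation": [0, 34, 30], "hand": 0}, {"delta_rot": [0, 0, 0], "translation": [0, 33, 30], "hand": 0}]
```

View pics/w32.png

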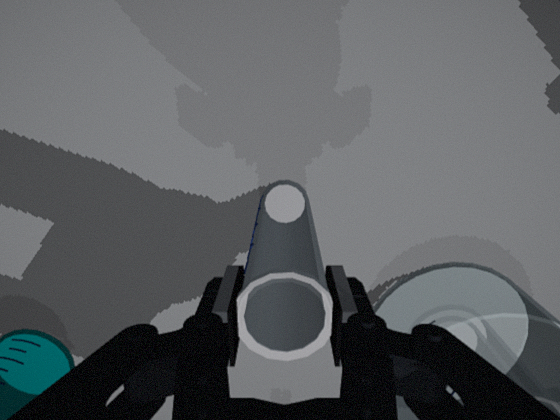

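Call:
send_rows:
  deltas:
    - {"delta_rot": [0, 0, 0], "translation": [-30, 0, 0], "hand": 0}
    - {"delta_rot": [0, 0, 0], "translation": [-55, 0, 0], "hand": 0}
    - {"delta_rot": [0, 0.001, -0.001], "translation": [-58, 0, 0], "hand": 0}
    - {"delta_rot": [0, 0, 0], "translation": [-48, 0, 0], "hand": 0}
    - {"delta_rot": [0, 0, 0], "translation": [0, 34, 30], "hand": 0}
    - {"delta_rot": [0, 0, 0], "translation": [0, 34, 30], "hand": 0}
    - {"delta_rot": [0, 0, 0], "translation": [0, 34, 30], "hand": 0}
    - {"delta_rot": [0, 0, 0], "translation": [0, 33, 30], "hand": 0}
    - {"delta_rot": [0, 0, 0], "translation": [0, 0, 0], "hand": 0}
    - {"delta_rot": [0, 0, 0], "translation": [0, 0, 0], "hand": 0}

```text
t: 44.15
ee_pos: [0.6263, 0.0274, 0.3087]
tool_rot: [[-0.002, 0.788, 0.616], [0.0, 0.616, -0.788], [-1.0, -0.001, -0.002]]
force: [-0.2, 0.6, -0.8]
finger_gap: 0.405
```

```bash
cat > chk.py <<'E'
from h import *
import sys
k=sys.argv[1]
st=where()
p,d,W,st=snap('wrist','w'+k)
zr=.145+st['ee_pos'][2]-.1189
a=rim(W,st['ee_pos'][:2],.0165,zr)[0];b=rim(W,(.627,.029),.0245,.126,.004)[0]
p,d,W,_=snap('scene','s'+k,(250,60,350,240),4)
a2=rim(W,st['ee_pos'][:2],.0165,zr)[0];b2=rim(W,(.627,.028),.0245,.126,.004)[0]
print(a,b,a2,b2)
d1=(b-a)[:2];d2=(b2-a2)[:2];m=(d1+d2)/2
print('d',d1,d2,'tool yz mm',(st['tool_rot'].T@np.array([*m,0])*1000).round(1))
E
python3 chk.py 33
```

```text
t 44.15 pos [0.6263 0.0274 0.3087] yaw 38.0 tilt [-0.002  0.    -1.   ] F [-0.2  0.6 -0.8] gap 0.405 J [ -0.  22.  89.   0.  69. -38.]
[0.62546187 0.02896067 0.01694745] [0.62741978 0.02932177 0.02485997] [0.6259106  0.02615076 0.01710404] [0.6266202  0.02728318 0.02502426]
d [0.00195791 0.0003611 ] [0.0007096  0.00113242] tool yz mm [-0.   1.5  0.2]
```

View pics/w33.png

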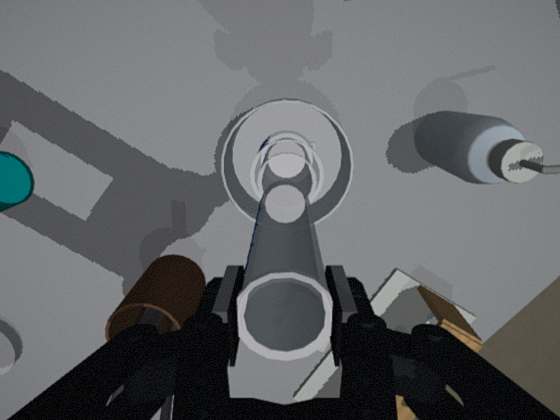

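Call:
send_rows:
  deltas:
    - {"delta_rot": [0, 0, 0], "translation": [30, 1.5, 0.2], "hand": 0}
    - {"delta_rot": [0, 0, 0], "translation": [24, 0, 0], "hand": 0}
    - {"delta_rot": [0, 0, 0], "translation": [0, 0, 0], "hand": 0}
    - {"delta_rot": [0, 0, 0], "translation": [0, 0, 0], "hand": 0}

```text
t: 44.75
ee_pos: [0.6283, 0.0282, 0.256]
tool_rot: [[-0.0, 0.788, 0.616], [0.0, 0.616, -0.788], [-1.0, 0.0, -0.0]]
force: [-0.4, 0.3, 0.2]
finger_gap: 0.413
```

```bash
python3 chk.py 34
```

```text
t 44.75 pos [0.6283 0.0282 0.256 ] yaw 38.0 tilt [-0.  0. -1.] F [-0.4  0.3  0.2] gap 0.413 J [ -0.  25.  93.   0.  63. -38.]
[0.62745954 0.02974436 0.01692947] [0.62737537 0.02938669 0.02490622] [0.62786603 0.02707065 0.01695307] [0.62633503 0.02790019 0.02500739]
d [-8.41773435e-05 -3.57663253e-04] [-0.001531    0.00082954] tool yz mm [ 0.  -0.5 -0.7]
```

View pics/w34.png

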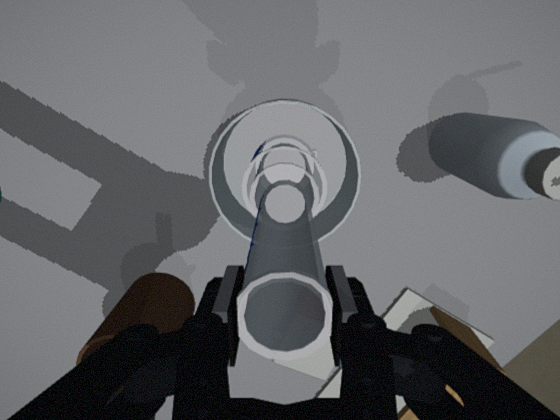

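View pics/s34.png

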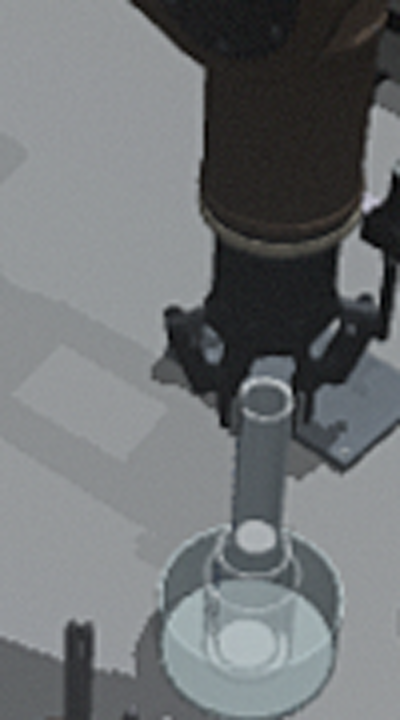

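Call:
send_rows:
  deltas:
    - {"delta_rot": [0, 0, 0], "translation": [12, -0.4, -0.5], "hand": 0}
    - {"delta_rot": [0, 0, 0], "translation": [25, 0, 0], "hand": 0}
    - {"delta_rot": [0, 0, 0], "translation": [30, 0, 0], "hand": 0}
    - {"delta_rot": [0, 0, 0], "translation": [30, 0, 0], "hand": 0}
    - {"delta_rot": [0, 0, 0], "translation": [20, 0, 0], "hand": 0}
    - {"delta_rot": [0, 0, 0], "translation": [7, 0, 0], "hand": 0}
    - {"delta_rot": [0, 0, 0], "translation": [1, 0, 0], "hand": 0}
    - {"delta_rot": [0, 0, 0], "translation": [0, 0, 0], "hand": 0}

```text
t: 45.85
ee_pos: [0.6278, 0.0284, 0.1303]
tool_rot: [[-0.0, 0.788, 0.616], [0.0, 0.616, -0.788], [-1.0, 0.0, -0.0]]
force: [0.1, -0.3, -0.4]
finger_gap: 0.411
```

Call:
send_rows:
  deltas:
    - {"delta_rot": [0, 0, 0], "translation": [1.5, 0, 0], "hand": 0}
    - {"delta_rot": [0, 0, 0], "translation": [1.5, 0, 0], "hand": 0}
    - {"delta_rot": [0, 0, 0], "translation": [0, 0, 0], "hand": 0}

```text
t: 46.22
ee_pos: [0.6281, 0.0283, 0.1279]
tool_rot: [[0.001, 0.788, 0.616], [0.0, 0.616, -0.788], [-1.0, 0.001, 0.0]]
force: [-1.1, 0.9, 13.3]
finger_gap: 0.408
```

Contact at the expected height. Release and rise, then check everything.

Call:
send_rows:
  deltas:
    - {"delta_rot": [0, 0, 0], "translation": [-1, 0, 0], "hand": 70}
    - {"delta_rot": [0, 0, 0], "translation": [0, 0, 0], "hand": 70}
    - {"delta_rot": [0, 0, 0], "translation": [0, 0, 0], "hand": 70}
    - {"delta_rot": [0, 0, 0], "translation": [-20, 0, 0], "hand": 70}
    - {"delta_rot": [0, 0, 0], "translation": [-50, 0, 0], "hand": 70}
    - {"delta_rot": [0, 0, 0], "translation": [-60, 0, 0], "hand": 70}
    - {"delta_rot": [0, 0, 0], "translation": [-40, 0, 0], "hand": 70}
    - {"delta_rot": [0, 0, 0], "translation": [0, -30, -30], "hand": 70}
    - {"delta_rot": [0, 0, 0], "translation": [0, -20, -30], "hand": 70}
    - {"delta_rot": [0, 0, 0], "translation": [0, 0, 0], "hand": 70}

```text
t: 47.48
ee_pos: [0.5492, 0.0453, 0.2981]
tool_rot: [[-0.002, 0.788, 0.616], [0.001, 0.616, -0.788], [-1.0, -0.001, -0.002]]
force: [-0.0, -0.5, -0.3]
finger_gap: 0.701
```

```bash
python3 - <<'E'
from h import *
st=where()
p,d,W,st=snap('wrist','w35')
p,d,W,_=snap('scene','s35',(130,60,410,300),2.8)
print('tube',rim(W,(.627,.028),.0165,.154,.004),'tall',rim(W,(.627,.028),.0245,.126,.004))
print('dish',rim(W,(.627,.028),.0685,.07,.004))
p,d,W,_=snap('top','t35',(90,130,440,330),2.2)
print('tube',rim(W,(.627,.028),.0165,.154,.004),'tall',rim(W,(.627,.028),.0245,.126,.004))
for n in 'jar swing_grip stand wash_bottle sensor_box petri'.split():
  for r in robot.landmark_of('scene',n)[:1]: print(n,np.round(r['position'],3),r['p'])
E
```

```text
t 47.48 pos [0.5492 0.0453 0.2981] yaw 38.0 tilt [-0.002  0.001 -1.   ] F [-0.  -0.5 -0.3] gap 0.701 J [  2.  16. 100.   0.  64. -36.]
tube (array([0.62726041, 0.02763912, 0.01726691]), 58) tall (array([0.62659373, 0.02627108, 0.02223645]), 84)
dish (array([0.62604184, 0.02877505, 0.06768699]), 203)
tube (array([0.627 , 0.028 , 0.0165]), 0) tall (array([0.627 , 0.028 , 0.0245]), 0)
jar [ 0.614 -0.201  0.002] 0.87
swing_grip [ 0.605 -0.185  0.004] 0.69
stand [0.448 0.319 0.002] 0.76
wash_bottle [0.758 0.163 0.001] 0.84
sensor_box [ 0.785 -0.106 -0.002] 0.87
petri [ 0.454 -0.45  -0.   ] 0.56
```

View pics/w35.png

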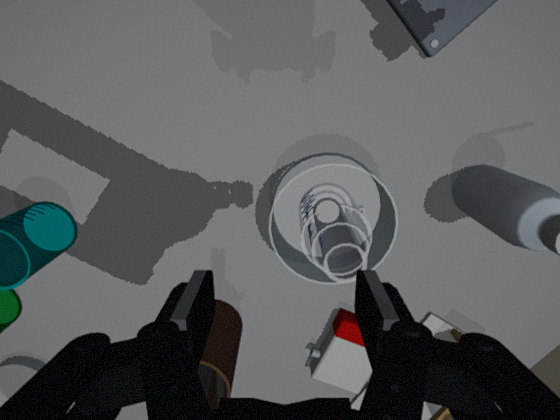

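View pics/s35.png

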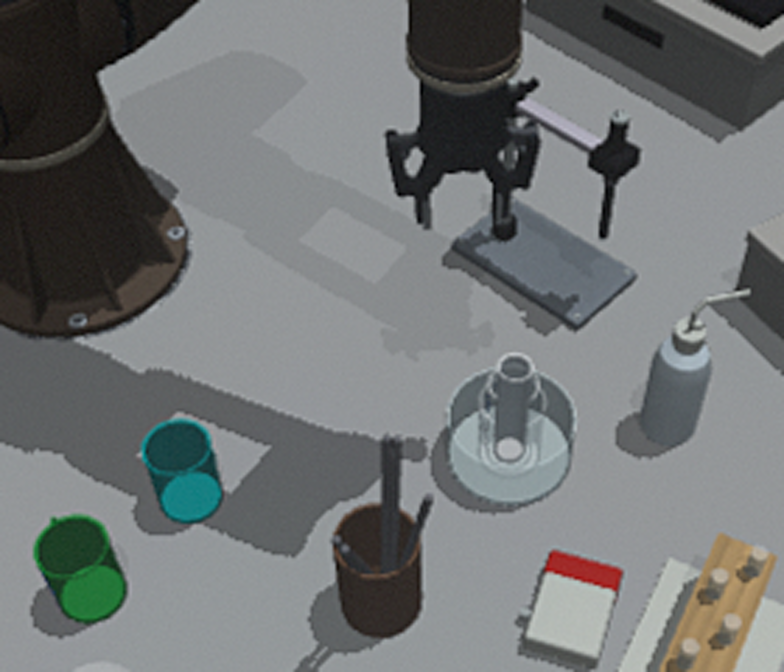

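View pics/t35.png

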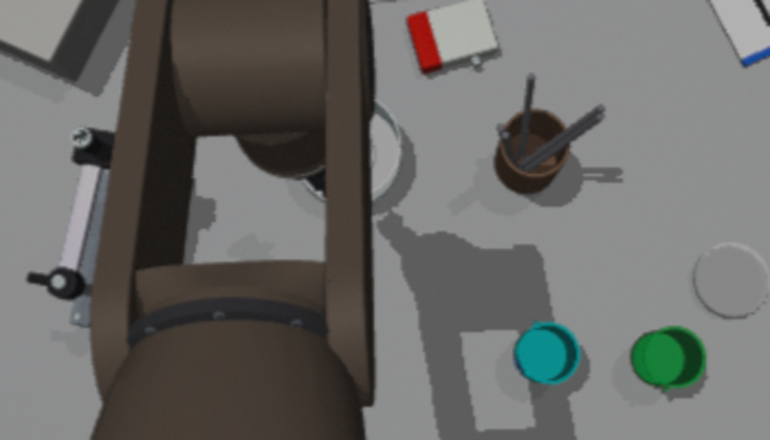

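Call:
send_rows:
  deltas:
    - {"delta_rot": [0, 0, 0], "translation": [-10, -45, 0], "hand": 70}
    - {"delta_rot": [0, 0, 0], "translation": [-10, -45, 25], "hand": 70}
    - {"delta_rot": [0, 0, 0], "translation": [-10, -40, 40], "hand": 70}
    - {"delta_rot": [0, 0, 0], "translation": [0, -40, 40], "hand": 70}
    - {"delta_rot": [0, 0, 0], "translation": [0, -40, 40], "hand": 70}
    - {"delta_rot": [0, 0, 0], "translation": [0, 0, 0], "hand": 70}
    - {"delta_rot": [0, 0, 0], "translation": [0, 0, 0], "hand": 70}

```text
t: 48.8
ee_pos: [0.4749, -0.1988, 0.3275]
tool_rot: [[-0.002, 0.789, 0.615], [0.001, 0.615, -0.789], [-1.0, -0.001, -0.002]]
force: [0.3, -0.0, 0.3]
finger_gap: 0.701
```

```bash
python3 - <<'E'
from h import *
st=where()
p,d,W,_=snap('top','t36',(90,150,290,300),4)
print('tube',rim(W,(.627,.028),.0165,.154,.004),'low',rim(W,(.627,.028),.0335,.098,.004))
for c in('top','scene'):
  if c=='scene': snap('scene')
  for n in ('swing_grip','stand'):
    for r in robot.landmark_of(c,n)[:1]: print(c,n,np.round(r['position'],4),r['p'])
z=W[...,2];m=(z>.272)&(z<.29)&(abs(W[...,0]-.59)<.04)&(abs(W[...,1]-.29)<.04);print('grip top',np.nanmean(W[m],0),m.sum())
E
```

```text
t 48.8 pos [ 0.4749 -0.1988  0.3275] yaw 37.9 tilt [-0.002  0.001 -1.   ] F [ 0.3 -0.   0.3] gap 0.701 J [-26.  11. 102.   0.  67. -64.]
tube (array([0.62698591, 0.02867715, 0.01686664]), 59) low (array([0.62775888, 0.02839712, 0.03355667]), 125)
top swing_grip [0.5895 0.2896 0.2622] 0.93
top stand [0.4489 0.3161 0.0022] 0.67
scene swing_grip [0.5934 0.2916 0.2628] 0.71
scene stand [0.4474 0.3204 0.0046] 0.81
grip top [0.59288114 0.29051761 0.28017852] 73
```

View pics/t36.png

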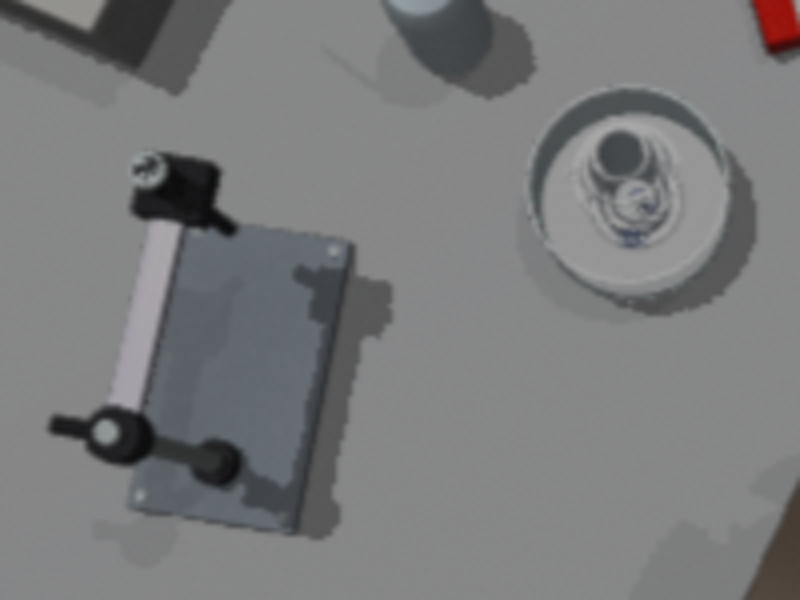

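```bash
python3 - <<'E'
from h import *
g=cv2.imread('pics/t36.png'); 
# full-res image lines: edges by gradient within bands, crop coords/4
def fit(p0,p1,z,half=10,sign=None):
    gray=cv2.GaussianBlur(cv2.cvtColor(g,cv2.COLOR_BGR2GRAY).astype(np.float32),(5,5),1.5)
    P=[]
    for t in np.linspace(.05,.95,40):
        c=np.array(p0)*(1-t)+np.array(p1)*t
        xs=np.arange(-half,half+.1,.5);line=cv2.remap(gray,(c[0]+xs).astype(np.float32)[None],np.full((1,len(xs)),c[1],np.float32),cv2.INTER_LINEAR)[0]
        gr=np.gradient(line)*sign;k=gr.argmax();P.append(ray('top',90+(c[0]+xs[k]+.5)/4-.5,150+(c[1]+.5)/4-.5,z)[:2])
    P=np.array(P);f=np.polyfit(P[:,0],P[:,1],1);r=P[:,1]-np.polyval(f,P[:,0]);k=abs(r)<1.5*np.median(abs(r))+1e-4
    f=np.polyfit(P[k,0],P[k,1],1);return np.degrees(np.arctan(f[0])),f,r.std()
a=fit((182,230),(145,405),.213,10,-1);b=fit((147,230),(110,400),.213,10,1)
c=fit((350,262),(300,520),.014,10,-1)
for x in (a,b,c): print(x)
E
```

```text
(np.float64(-10.942262616053947), array([-0.19333473,  0.40157367]), np.float64(0.00015717943337985047))
(np.float64(-10.822561052749794), array([-0.19116833,  0.41933854]), np.float64(0.000414933825581044))
(np.float64(-9.904169971725324), array([-0.17460294,  0.33731153]), np.float64(0.0009413179291501954))
```

```bash
python3 - <<'E'
from h import *
snap('scene','s37',(130,60,410,300),2.8)
print(robot.close_job())
E
```

```text
the job is handed in; nothing more can be done
None
```

View pics/s37.png

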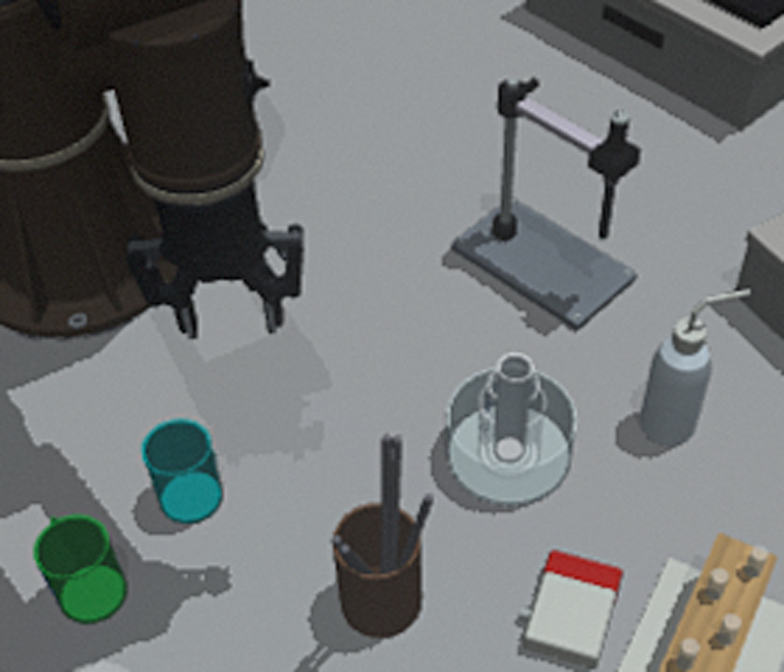

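I handed the job in at about 49 s, with everything done in the order you asked. I swung the electrode arm along its base plate first. Then I stood all five rods in the jar, and nested the low beaker, tall beaker and tube in the dish.

- **Nest:** the rims sat at the right heights (98, 126 and 154 mm) and were centred to within about 2 mm. Each container made contact at the expected height before I let go.
- **Jar:** it was upright with the five rods in it when last seen. I did not see it, the dish or the low beaker get knocked during the run.
- **Bystanders:** the wash bottle, sensor box and petri dish measured within about 2 mm of where they started. The green and turquoise look-alikes looked untouched. The robot was clear of everything at the end.
- **Disagreement on the arm angle:** edge measurements in two camera views put the arm about 1° clockwise of the plate's middle line. The position of the grip and the post put it on the line within about 0.5°. I left it there and did not nudge it again.

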